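# Make up two kits for the thermal analyser

## Task

Make up the two measurement kits from the stock on the desk: stand the tall crucible in the narrow compartment of the aluminium tray and the steel collar in its broad compartment; stand the brass cylinder in the small recess of the wooden block and the squat crucible in its large recess, with the lid seated on the squat crucible. Everything ends upright and flat on the floor of its place; the ceramics are set down gently, never dropped, and the glass jar among the stock is left alone.

Things in the scene. Friction and masses are not known exactly. Their poses are not given: they have to be found in the camera images.
- tray: Aluminium kit tray with a dark floor lining, fixed, 186 x 90 mm; floor 4 mm thick, walls 4 mm thick rising 10 mm above it. Origin: centre of its underside, on the table; x along its length (away from the robot, within 17 deg), z up. A divider makes two compartments: narrow (66 x 82 mm inside) centred at x = -0.056, y = 0; broad (108 x 82 mm) centred at x = +0.035, y = 0. Left or right.
- block: Light wooden kit block, fixed, 190 x 100 x 18 mm, with two round recesses 8 mm deep (floor 10 mm above the table). Origin: centre of its underside; x along its length (away from the robot, within 17 deg), z up. Large recess, 84 mm across, centred at x = +0.046, y = 0; small recess, 58 mm across, at x = -0.050, y = 0. On the other side from the tray.
- tall_crucible_center (a point): Tall white ceramic crucible, an open cup 42 mm across and 70 mm high, about 0.1 kg, wall 3 mm, standing mouth up. Point: its centre, half-way up (35 mm above its foot); z up its axis.
- squat_crucible_center (a point): Squat white ceramic crucible, an open cup 60 mm across and 50 mm high, wall 5 mm, mouth 50 mm across, about 0.16 kg, standing mouth up. Point: its centre, half-way up (25 mm above its foot); z up its axis. The lid belongs on it.
- lid_center (a point): White ceramic lid, 35 mm high in all: disc 62 mm across, 6 mm thick; under it a boss 38 mm across, 5 mm deep (it lies on this); on top a round knob 16 mm across, 24 mm high to hold it by. About 0.07 kg. Point: on its axis half-way up, 17.5 mm above the boss's bottom, 6.5 mm above the disc's top; z up. Seated on the squat crucible, this point is 37.5 mm above the crucible's centre.
- collar_center (a point): Plain steel collar, a thick ring 58 mm outside, 40 mm bore, 42 mm high, about 0.4 kg, standing on its flat end. Point: its centre, half-way up (21 mm); z along its axis.
- standard_center (a point): Solid brass reference cylinder, 34 mm across, 55 mm high, about 0.35 kg, standing upright. Point: its centre, half-way up (27.5 mm); z along its axis.
- jar_center (a point): Amber glass jar with a black screw cap, 48 mm across, 65 mm high, about 0.18 kg, standing among the stock. It is not part of the kits and must be left alone. Point: its centre, half-way up.
There are look-alikes about, which are no part of the job. What is shaped like the part that bears lid_center but pink, purple or turquoise is not meant.

How it is judged:
By the outcome, as a careful person would: the job done as asked, in the order asked, and still so for the second after the job is handed in, with the robot touching nothing.
It also fails if it takes over 125 s, if anything falls off the work surface, if the arm or the gripper's body presses on something with over 40 N, if the wrist force passes 120 N, or if a joint passes its speed limit or range.

## Robot

A 6-joint arm with a two-finger parallel gripper is mounted at the origin on the work surface. World frame = base frame: x ahead of the robot, y to its left, z up, the work surface at z = 0. Lengths are in m, angles in rad, forces in N, time in s.
With the tool pointing down it reaches from about 0.4 to 0.925 m from the base axis. Payload 12.5 kg.
Tool frame: the origin (TCP) lies midway between the tips of the shut fingers; the grasp point (between the pads) lies 19 mm behind it; z points along the fingers, y is the direction in which the jaws open and shut (so a half turn about z gives the same grasp; the last joint's range is limited). The gripper opens to 95 mm and grips with 3 to 60 N. Pads are 20 mm wide; open, the fingers measure 119 mm over their backs; the gripper's body (75 mm by 180 mm) begins 59 mm behind the grasp point.
Start: joints at [1.195, 0.491, 1.559, -0, 1.092, -0.106], TCP at [0.167, 0.602, 0.192] pointing down, gripper open.
Joint ranges: [-3.1, 3.1], [-0.84, 2.19], [0.05, 2.79], [-1.13, 4.28], [0.06, 2.93], [-2.69, 2.69]. Speed limits (rad/s): [2.22, 2.22, 2.79, 3.14, 3.14, 3.14].

## Interface

Orientations are given as [roll, pitch, yaw] about the fixed x, y, z axes, in that order (R = Rz(yaw) Ry(pitch) Rx(roll)).
In Python, from bench import bot gives the robot as it stands.
- The arm moves only by the tool jog_arm, never from a script. Its argument "deltas" is a list of rows, each a list of 3 entries, a list of its own where there are three numbers: the shift along the tool's x, y, z in m, then the turn about the tool's z in degrees, then the opening, from 0 (shut) to 1 (fully open). In form: [[[x, y, z], yaw, claw], ...]. A call has 1 to 12 rows; each row is the pose to reach, as a shift and turn from the pose commanded when the call began, along the tool's axes at that moment; what a row does not reach only later rows make up. A row lasts 1/12 s, in which the tool goes at most 41.7 mm and 7.16 degrees, less where a joint would pass 70% of its speed; a pose out of reach is approached as far as the arm can. A call with a gripper value outside its range is refused whole. The fingers move at their own pace and stop on an object; "newtons" is the grip in N (left out, the last holds). Time passes only in rows, so rows that repeat a pose let the fingers close. It gives the time, the measured TCP pose, the force and the opening at its end, in the units of the state.
- bot.read_state(): the state, without advancing time (a new reading comes with each control period).
- bot.grab_frame(name): name is "scene" or "top" or "wrist"; returns a dict with "image" (400x640x3 uint8, red, green, blue), "fx", "fy", "cx", "cy" (pixels), "position" and "rotation" of the camera in the world. Camera axes: x right, y up, looking along -z (the intrinsics and any distortion apply to the point x, -y, -z); pixel columns grow to the right and rows downward; lengths in m; the calibration is good to about 2 mm. The wrist camera is an equidistant fisheye: a pixel r from the principal point sees the ray r / f radians off the axis. A picture is of the moment at which its call begins. There is no depth.
- bot.job_done(): hands the job in, once; it reports no verdict.
Trained networks look in a picture, given as the dict that the camera call returned (one of the last four; its "shot" number tells which), for a name from the list of things; names that differ only in an ending like _2 or _b are one class to them, and where a whole thing is asked for, a point or a joint stands for the part that bears it (a point fixed in the world has none). Each returns a list of dicts, best first, with "confidence" (0 to 1); they miss things now and then, are a little off and sometimes report something else, mostly with a low value. They report only what shows in the picture. A call takes as long as a camera call. They do not tell look-alikes from the thing itself.
- bot.look_for(picture, target): "bbox" ([centre column, centre row, width, height] in pixels, round what is visible of it).
- bot.regions_of(picture, target): "region" (400x640 bool, what is visible of it) and "bbox" ([centre column, centre row, width, height] in pixels, round what is visible of it).
- bot.mark_of(picture, target): "pixel" ([row, column] in pixels: a listed point, or the origin of a listed thing).
The state is a dict: "time": time; "joint_pos": joint angles; "dq": joint speeds; "tau": joint torques, N m; "tcp_pos": TCP position; "orientation": TCP orientation; "contact_force": force on the tool from outside, world axes, zero at the start; "ft_torque": the same for the moment, N m; "finger_gap": opening from 0.0 (shut) to 1.0 (fully open).
Only numpy, scipy, OpenCV 4.12 (cv2) and the standard library are available. Lean on these libraries where they do the work, as an engineer would, in place of code of your own. Each camera call takes 0.05 s, during which the arm holds its last target.

## Working session

There is one attempt and no reset: what is moved stays moved. The work goes in short steps, Python scripts to look and compute and a tool call to move; the robot and the scene stay as the last step left them, time stands still between calls to the robot, and variables do not carry over. Pictures are saved under pics/ and viewed, and the job is handed in when it is done.

Besides the shell and the picture viewer there is one more tool, called after ">>>" by a JSON object that holds its "name" and its "arguments". jog_arm: Moves the arm, as the interface text tells. Its arguments: {"type":"object","properties":{"deltas":{"type":"array","items":{"type":"array"}},"newtons":{"type":"number"}},"required":["deltas"]}

```bash
ls; mkdir -p pics
cat > h.py <<'E'
import numpy as np,cv2
from bench import bot
def save(p,name): cv2.imwrite('pics/'+name,p['image'][:,:,::-1])
def ray(p,row,col):
    x=(col-p['cx'])/p['fx'];y=(row-p['cy'])/p['fy']
    d=np.array([x,-y,-1.0]); return np.array(p['rotation'])@d
def hit(p,row,col,z):
    d=ray(p,row,col);o=np.array(p['position']);return o+d*(z-o[2])/d[2]
E
python3 - <<'E'
from h import *
s=bot.read_state();print(s)
for n in ('scene','top','wrist'):
    p=bot.grab_frame(n);save(p,n+'0.png');print(n,{k:v for k,v in p.items() if k!='image'})
E
```

```text
pics
{'time': 0.0, 'joint_pos': array([ 1.19540201e+00,  4.91582286e-01,  1.55945166e+00, -1.13094753e-05,
        1.09169294e+00, -1.05589662e-01]), 'dq': array([ 0.00034161,  0.00089408,  0.00102086,  0.00068806,  0.00175171,
       -0.0006719 ]), 'tau': array([-3.22942287e-04, -6.12634921e+01, -2.58182323e+01,  6.92676567e-02,
        4.81942215e-02, -1.13545661e-04]), 'tcp_pos': array([0.16646521, 0.60214512, 0.19154688]), 'orientation': array([-3.14046369e+00, -1.09565916e-04,  2.87179315e+00]), 'contact_force': array([ 0.4800209 , -0.06170303,  0.02240161]), 'ft_torque': array([-0.0360816 ,  0.02554906,  0.08639434]), 'finger_gap': 1.0059858404178186}
scene {'fx': 509.4357296151945, 'fy': 509.4357296151945, 'cx': 318.50370113802944, 'cy': 192.04924165670957, 'position': array([ 1.10257301, -0.79117701,  1.0112681 ]), 'rotation': array([ 0.76807047, -0.00556157,  0.54646303]), 'shot': 1}
top {'fx': 489.5784577809002, 'fy': 489.5784577809002, 'cx': 326.2907918196868, 'cy': 197.9580454217954, 'position': array([0.43304097, 0.01768786, 1.08637293]), 'rotation': array([ 0.20904688,  0.00282381, -1.56509366]), 'shot': 2}
wrist {'fx': 309.70691628693146, 'fy': 309.70691628693146, 'cx': 316.3793489247126, 'cy': 195.34448768276863, 'position': array([0.09466309, 0.620407  , 0.38297893]), 'rotation': array([-2.66316915e-01,  4.52156163e-04,  1.30087469e+00]), 'shot': 3}
```

View pics/top0.png

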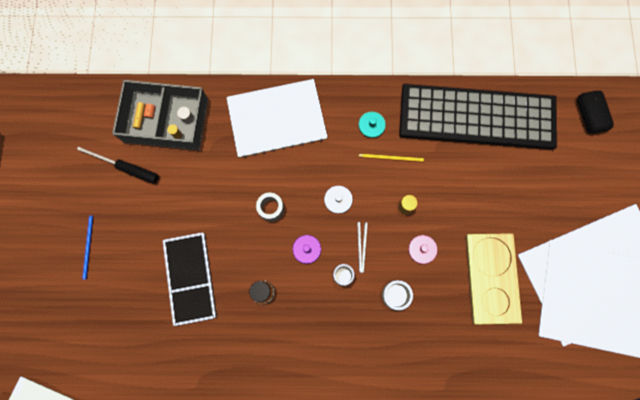

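View pics/scene0.png

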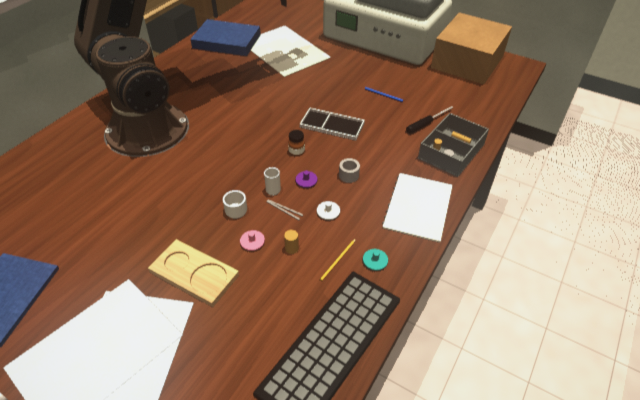

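View pics/wrist0.png

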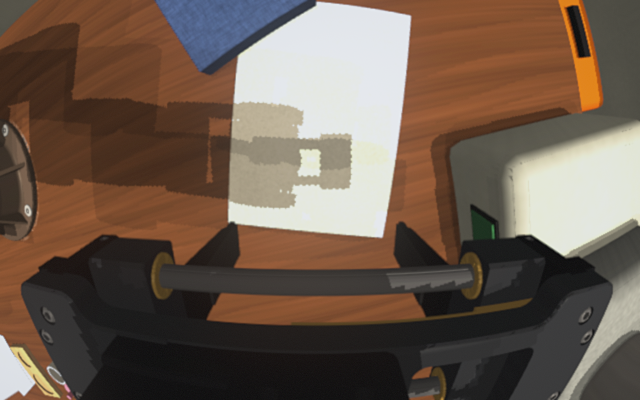

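The top view has four lids: white at (338,199), purple at (307,249), pink at (423,249) and turquoise at (372,124). The white one is meant, because the other colours are excluded. The tray is at (190,278), the block (495,278), the collar (270,206), the brass (409,203), the tall crucible (344,274), the squat crucible (397,295) and the jar (262,292). Tweezers lie at about (362,247).

```bash
cat > h.py <<'E'
import numpy as np,cv2
from scipy.spatial.transform import Rotation as Ro
from bench import bot
def save(p,name): cv2.imwrite('pics/'+name,p['image'][:,:,::-1])
def Rm(p): return Ro.from_euler('xyz',p['rotation']).as_matrix()
def ray(p,row,col,fish=False):
    x=(col-p['cx'])/p['fx'];y=(row-p['cy'])/p['fy']
    if fish:
        r=np.hypot(x,y); k=np.tan(r)/r if r>1e-9 else 1; x*=k;y*=k
    return Rm(p)@np.array([x,-y,-1.0])
def hit(p,row,col,z,fish=False):
    d=ray(p,row,col,fish);o=np.array(p['position']);return o+d*(z-o[2])/d[2]
def proj(p,X,fish=False):
    v=Rm(p).T@(np.array(X)-p['position']); x=v[0]/-v[2];y=-v[1]/-v[2]
    if fish:
        r=np.hypot(x,y);k=np.arctan(r)/r if r>0 else 1;x*=k;y*=k
    return np.array([p['cy']+p['fy']*y,p['cx']+p['fx']*x])
Z=dict(tray=0,block=0,tall_crucible_center=.035,squat_crucible_center=.025,lid_center=.0175,collar_center=.021,standard_center=.0275,jar_center=.0325)
E
python3 - <<'E'
from h import *
for n in ('top','scene'):
    p=bot.grab_frame(n)
    for t,z in Z.items():
        for m in bot.mark_of(p,t)[:4]:
            r,c=m['pixel']; print(n,t,round(m['confidence'],2),np.round([r,c],1),np.round(hit(p,r,c,z),4)[:2])
    np.save(n+'.npy',p,allow_pickle=True)
    if n=='top':
        im=p['image'][:,:,::-1]
        cv2.imwrite('pics/t_mid.png',cv2.resize(im[170:330,230:450],None,fx=3.6,fy=3.6,interpolation=cv2.INTER_CUBIC))
        a=cv2.resize(im[220:335,150:230],None,fx=5,fy=5,interpolation=cv2.INTER_CUBIC);b=cv2.resize(im[220:335,455:530],None,fx=5,fy=5,interpolation=cv2.INTER_CUBIC)
        cv2.imwrite('pics/t_kits.png',np.hstack([a,b]))
E
```

```text
top tray 0.58 [278.4 189.6] [0.4816 0.3209]
top block 0.76 [276.1 493. ] [ 0.4903 -0.3444]
top tall_crucible_center 0.59 [276.6 343. ] [ 0.4856 -0.0145]
top squat_crucible_center 0.66 [299.7 395.9] [ 0.4383 -0.127 ]
top lid_center 0.9 [244.7 304.6] [0.555  0.0689]
top lid_center 0.81 [250.4 422.8] [ 0.5439 -0.1892]
top lid_center 0.71 [198.8 338.5] [ 0.658  -0.0052]
top lid_center 0.68 [124.5 374.2] [ 0.8334 -0.0874]
top collar_center 0.59 [205.5 268.7] [0.6413 0.1496]
top standard_center 0.85 [204.6 406.7] [ 0.6436 -0.1553]
top standard_center 0.62 [277.7 190.5] [0.4818 0.3114]
top jar_center 0.62 [288.7 262.1] [0.4594 0.1568]
scene tray 0.56 [124.3 331.2] [0.479  0.3223]
scene block 0.56 [275.  193.5] [ 0.489  -0.3443]
scene block 0.23 [170.6 347.5] [0.6262 0.1634]
scene tall_crucible_center 0.61 [182.5 271.4] [ 0.4897 -0.0189]
scene squat_crucible_center 0.73 [124.2 333. ] [0.4989 0.2981]
scene squat_crucible_center 0.55 [202.1 236.7] [ 0.4476 -0.119 ]
scene squat_crucible_center 0.17 [272.9 193.3] [ 0.4999 -0.3511]
scene lid_center 0.82 [240.4 253.6] [ 0.558  -0.1952]
scene lid_center 0.72 [206.8 323.4] [ 0.6476 -0.0076]
scene lid_center 0.7 [173.7 305.5] [0.5401 0.0739]
scene lid_center 0.57 [257.4 375.4] [ 0.8395 -0.0836]
scene collar_center 0.83 [169.5 348.7] [0.6368 0.1493]
scene standard_center 0.73 [245.3 290.8] [ 0.6497 -0.1661]
scene jar_center 0.85 [141.5 294.1] [0.4467 0.1589]
```

View pics/t_mid.png

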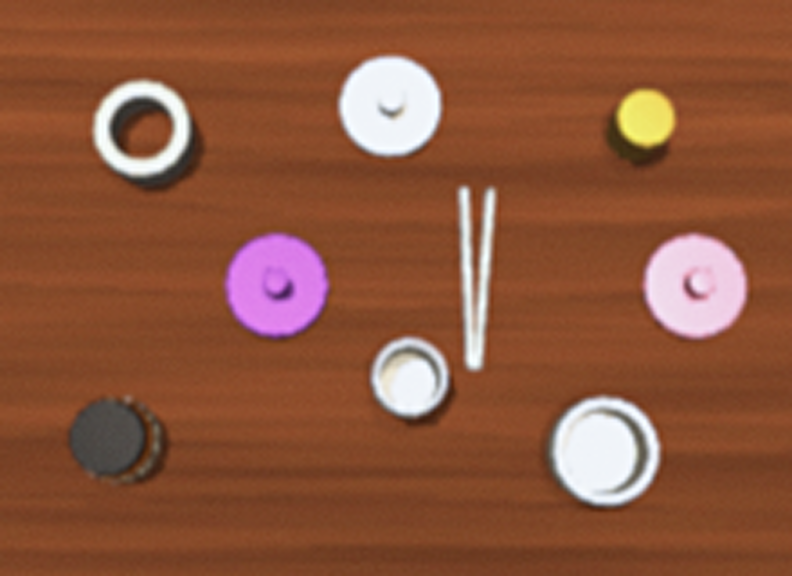

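View pics/t_kits.png

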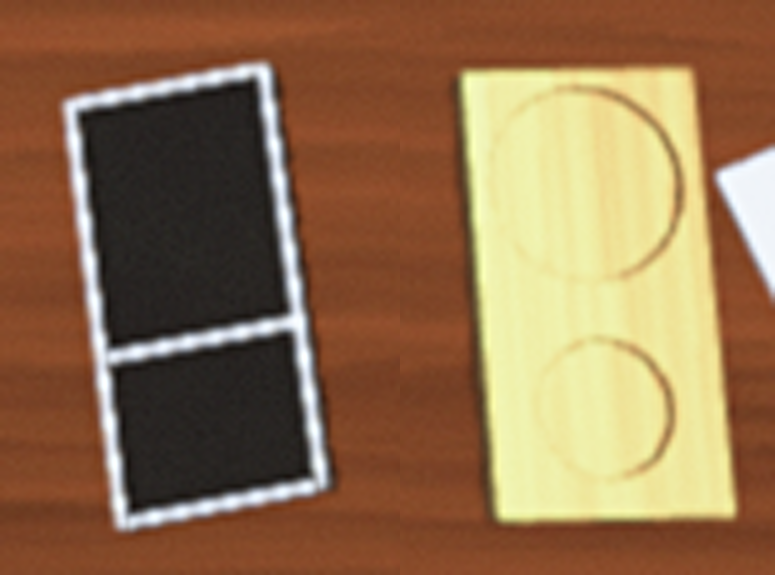

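```bash
cat > fit.py <<'E'
from h import *
def blob(p,mask,rc,win):
    m=np.zeros(mask.shape,np.uint8); r,c=map(int,rc)
    m[r-win:r+win,c-win:c+win]=mask[r-win:r+win,c-win:c+win]
    n,l,st,ce=cv2.connectedComponentsWithStats(m)
    i=1+np.argmax(st[1:,4]); cs,_=cv2.findContours((l==i).astype(np.uint8),cv2.RETR_EXTERNAL,cv2.CHAIN_APPROX_NONE)
    return max(cs,key=len)[:,0,:].astype(float)
def circ(p,cnt,z):
    P=np.array([hit(p,r,c,z)[:2] for c,r in cnt])
    A=np.c_[2*P,np.ones(len(P))];b=(P**2).sum(1);s=np.linalg.lstsq(A,b,rcond=None)[0]
    return s[:2],np.sqrt(s[2]+s[:2]@s[:2])
E
python3 - <<'E'
from fit import *
p=bot.grab_frame('top'); im=cv2.GaussianBlur(p['image'],(3,3),0).astype(int)
hsv=cv2.cvtColor(p['image'],cv2.COLOR_RGB2HSV).astype(int)
white=((hsv[...,1]<90)&(hsv[...,2]>130)).astype(np.uint8)
brass=((hsv[...,0]>20)&(hsv[...,0]<35)&(hsv[...,2]>150)).astype(np.uint8)
wood=((hsv[...,0]>15)&(hsv[...,0]<40)&(hsv[...,2]>150)).astype(np.uint8)
for n,m,rc,z,w in (('tall',white,(274,344),.07,14),('squat',white,(295,397),.05,20),('lid',white,(199,338),.011,20),('collar',white,(206,270),.042,18),('brass',brass,(203,409),.055,14)):
    c=blob(p,m,rc,w); print(n,*[np.round(v,4) for v in circ(p,c,z)], c.min(0),c.max(0))
for n,m,rc,z,w in (('tray',white,(279,189),.014,50),('block',wood,(279,495),.018,50)):
    c=blob(p,m,rc,w); P=np.array([hit(p,b,a,z)[:2] for a,b in c],np.float32)
    r=cv2.minAreaRect(P); print(n,r, P.mean(0))
E
```

```text
tall [ 0.4892 -0.0142] 0.0216 [333. 263.] [354. 285.]
squat [ 0.4487 -0.1281] 0.0303 [383. 280.] [413. 309.]
lid [ 0.6592 -0.0042] 0.0316 [324. 185.] [352. 213.]
collar [0.6383 0.1467] 0.0287 [256. 192.] [282. 218.]
brass [ 0.6431 -0.1556] 0.016 [401. 195.] [416. 210.]
tray ((0.4826843738555908, 0.3200443387031555), (0.18935224413871765, 0.09302918612957001), 11.244253158569336) [0.48166367 0.32012   ]
block ((0.48628494143486023, -0.33999648690223694), (0.19338835775852203, 0.10284099727869034), 1.4733637571334839) [ 0.48456484 -0.33964205]
```

Run:
```python
from fit import *
p=bot.grab_frame('top')
big=cv2.resize(p['image'][:,:,::-1],None,fx=5,fy=5,interpolation=cv2.INTER_CUBIC)
def dr(pts,col,cl=True):
    q=np.array([[(proj(p,x)[1]+.5)*5-.5,(proj(p,x)[0]+.5)*5-.5] for x in pts]).round().astype(int)
    cv2.polylines(big,[q],cl,col,1)
def T(o,a,pts,z):
    R=np.array([[np.cos(a),-np.sin(a)],[np.sin(a),np.cos(a)]]); return [np.r_[R@np.array(v)+o,z] for v in pts]
box=lambda cx,l,w:[(cx+l/2,w/2),(cx+l/2,-w/2),(cx-l/2,-w/2),(cx-l/2,w/2)]
th=np.linspace(0,2*np.pi,40); ci=lambda cx,r:[(cx+r*np.cos(t),r*np.sin(t)) for t in th]
to,ta=np.array([.4827,.3200]),np.radians(11.24); bo,ba=np.array([.4863,-.34]),np.radians(1.47)
dr(T(to,ta,box(0,.186,.09),.014),(0,0,255)); dr(T(to,ta,box(-.056,.066,.082),.014),(0,255,0));dr(T(to,ta,box(.035,.108,.082),.014),(0,255,0))
dr(T(bo,ba,box(0,.19,.1),.018),(0,0,255));dr(T(bo,ba,ci(.046,.042),.018),(255,0,0));dr(T(bo,ba,ci(-.05,.029),.018),(255,0,0))
cv2.imwrite('pics/ov1.png',np.hstack([big[1100:1675,750:1120],big[1100:1675,2275:2650]]))
for o,a,x in ((to,ta,-.056),(to,ta,.035),(bo,ba,-.05),(bo,ba,.046)): print(np.round(T(o,a,[(x,0)],0)[0],4))
```

```text
[0.4278 0.3091 0.    ]
[0.517  0.3268 0.    ]
[ 0.4363 -0.3413  0.    ]
[ 0.5323 -0.3388  0.    ]
```

View pics/ov1.png

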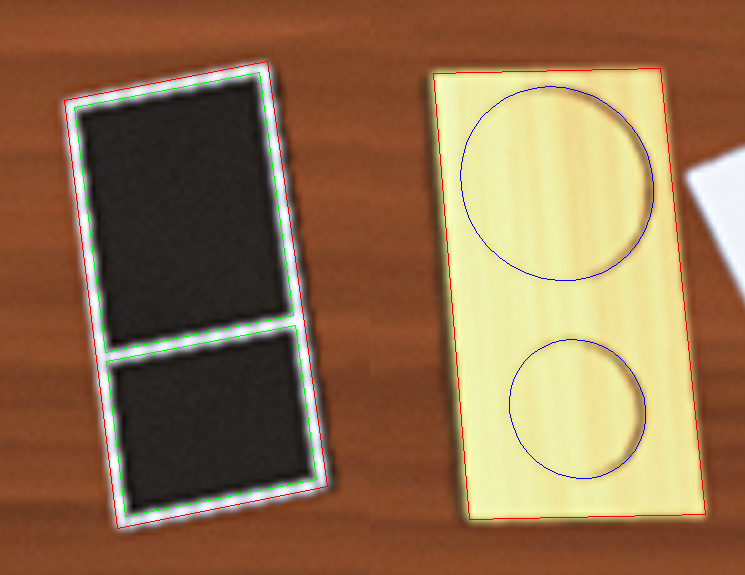

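```bash
cat > d.py <<'E'
import sys
from h import *
s=bot.read_state();t=np.array([float(v) for v in sys.argv[1:4]]);yaw=float(sys.argv[4]) if len(sys.argv)>4 else 90
R=Ro.from_euler('xyz',[np.pi,0,s['orientation'][2]]).as_matrix()
print(np.round(R.T@(t-s['tcp_pos']),4),'turn',round((np.degrees(s['orientation'][2])-yaw+180)%360-180,2),'t',round(s['time'],2),s['tcp_pos'].round(4),s['contact_force'].round(2),round(s['finger_gap'],3))
E
python3 d.py .4892 -.0142 .15
```

```text
[-0.4753 -0.5083  0.0422] turn 74.54 t 1.15 [0.1666 0.6024 0.1922] [ 0.38  0.52 -0.17] 1.003
```

>>> {"name": "jog_arm", "arguments": {"deltas": [[[-0.475,-0.508,0.042],74.5,1],[[-0.475,-0.508,0.042],74.5,1],[[-0.475,-0.508,0.042],74.5,1],[[-0.475,-0.508,0.042],74.5,1],[[-0.475,-0.508,0.042],74.5,1],[[-0.475,-0.508,0.042],74.5,1],[[-0.475,-0.508,0.042],74.5,1],[[-0.475,-0.508,0.042],74.5,1],[[-0.475,-0.508,0.042],74.5,1],[[-0.475,-0.508,0.042],74.5,1],[[-0.475,-0.508,0.042],74.5,1],[[-0.475,-0.508,0.042],74.5,1]]}}

```text
time: 2.15
tcp_pos: [0.3986, 0.1583, 0.1622]
orientation: [3.141, -0.0, 1.568]
contact_force: [0.8, 1.3, -0.1]
finger_gap: 1.002
```

```bash
python3 d.py .4892 -.0142 .15; python3 -c "
from h import *
print(bot.read_state()['joint_pos'],bot.read_state()['orientation'],bot.read_state()['dq'])"
```

```text
[-0.1722  0.0911  0.0122] turn -0.16 t 2.15 [0.3986 0.1583 0.1622] [ 0.8   1.27 -0.1 ] 1.002
[2.23724796e-01 2.54894769e-01 2.05237554e+00 1.39303038e-04
 8.33452670e-01 2.26417328e-01] [ 3.14076834e+00 -2.95798555e-04  1.56801030e+00] [-1.15474541e+00  9.35611627e-02 -3.55012107e-02 -6.06323969e-04
 -6.60257148e-02 -1.23513099e+00]
```

>>> {"name": "jog_arm", "arguments": {"deltas": [[[-0.172,0.091,0.012],0,1],[[-0.172,0.091,0.012],0,1],[[-0.172,0.091,0.012],0,1],[[-0.172,0.091,0.012],0,1],[[-0.172,0.091,0.012],0,1],[[-0.172,0.091,0.012],0,1],[[-0.172,0.091,0.012],0,1]]}}

```text
time: 2.73
tcp_pos: [0.4893, -0.0129, 0.1497]
orientation: [-3.141, -0.0, 1.569]
contact_force: [0.4, 0.6, -0.0]
finger_gap: 1.0
```

```bash
python3 - <<'E'
from h import *
p=bot.grab_frame('wrist');save(p,'w1.png')
print(proj(p,(.4892,-.0142,.07),True),proj(p,(.4892,-.0142,0),True))
E
python3 d.py .4892 -.0142 .021
```

```text
[195.15693686 316.85092452] [178.84663    316.80838422]
[-0.0023  0.0004  0.1288] turn -0.03 t 2.78 [ 0.4888 -0.0119  0.1498] [-0.09  0.67 -1.45] 0.999
```

View pics/w1.png

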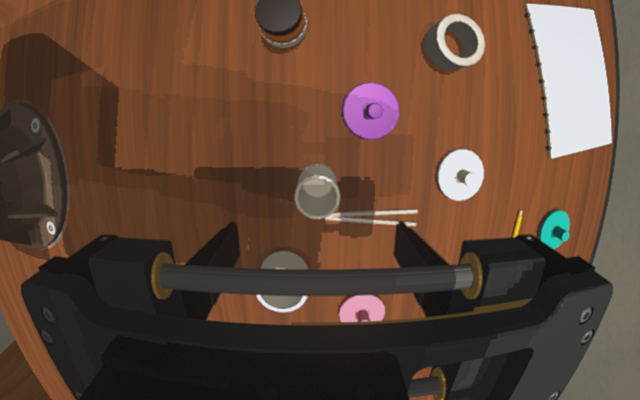

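>>> {"name": "jog_arm", "arguments": {"deltas": [[[-0.0023,0,0.04],0,1],[[-0.0023,0,0.08],0,1],[[-0.0023,0,0.115],0,1],[[-0.0023,0,0.129],0,1],[[-0.0023,0,0.129],0,1],[[-0.0023,0,0.129],0,1],[[-0.0023,0,0.129],0,0.6],[[-0.0023,0,0.129],0,0.3],[[-0.0023,0,0.129],0,0.3],[[-0.0023,0,0.129],0,0.3],[[-0.0023,0,0.129],0,0.3],[[-0.0023,0,0.129],0,0.3]], "newtons": 15}}

```text
time: 3.78
tcp_pos: [0.4892, -0.0141, 0.0213]
orientation: [3.141, 0.0, 1.571]
contact_force: [-0.9, -0.1, 0.2]
finger_gap: 0.635
```

```bash
python3 d.py .4892 -.0142 .136; python3 d.py .4278 .3091 .136
```

```text
[-1.000e-04 -0.000e+00 -1.147e-01] turn 0.04 t 3.78 [ 0.4892 -0.0141  0.0213] [-0.86 -0.09  0.18] 0.635
[ 0.3232 -0.0612 -0.1147] turn 0.04 t 3.78 [ 0.4892 -0.0141  0.0213] [-0.86 -0.09  0.18] 0.635
```

>>> {"name": "jog_arm", "arguments": {"deltas": [[[0,0,0],0,0.3],[[0,0,0],0,0.3],[[0,0,0],0,0.3],[[0,0,0],0,0.3],[[0,0,0],0,0.3],[[0,0,0],0,0.3],[[0,0,0],0,0.3],[[0,0,-0.005],0,0.3],[[0,0,-0.01],0,0.3]]}}

```text
time: 4.53
tcp_pos: [0.4889, -0.014, 0.0311]
orientation: [-3.141, -0.0, 1.572]
contact_force: [-0.3, -0.4, -1.4]
finger_gap: 0.442
```

>>> {"name": "jog_arm", "arguments": {"deltas": [[[0,0,-0.035],0,0.3],[[0,0,-0.07],0,0.3],[[0.02,-0.004,-0.1],0,0.3],[[0.055,-0.01,-0.105],0,0.3],[[0.09,-0.017,-0.105],0,0.3],[[0.13,-0.025,-0.105],0,0.3],[[0.17,-0.032,-0.105],0,0.3],[[0.21,-0.04,-0.105],0,0.3],[[0.25,-0.047,-0.105],0,0.3],[[0.285,-0.054,-0.105],0,0.3],[[0.31,-0.059,-0.105],0,0.3],[[0.323,-0.061,-0.105],0,0.3]]}}

```text
time: 5.53
tcp_pos: [0.4268, 0.3116, 0.1365]
orientation: [3.141, -0.001, 1.574]
contact_force: [-1.2, -0.2, -0.3]
finger_gap: 0.439
```

>>> {"name": "jog_arm", "arguments": {"deltas": [[[0,0,0],0,0.3],[[0,0,0],0,0.3]]}}

```text
time: 5.7
tcp_pos: [0.4276, 0.3087, 0.1361]
orientation: [-3.142, 0.0, 1.573]
contact_force: [-0.0, -0.7, -0.3]
finger_gap: 0.441
```

```bash
python3 d.py .4278 .3091 .026
```

```text
[0.0004 0.0002 0.1101] turn 0.11 t 5.7 [0.4276 0.3087 0.1361] [-0.02 -0.74 -0.3 ] 0.441
```

>>> {"name": "jog_arm", "arguments": {"deltas": [[[0,0,0.03],0,0.3],[[0,0,0.06],0,0.3],[[0,0,0.085],0,0.3],[[0,0,0.1],0,0.3],[[0,0,0.104],0,0.3],[[0,0,0.106],0,0.3],[[0,0,0.1075],0,0.3],[[0,0,0.109],0,0.3],[[0,0,0.11],0,0.3],[[0,0,0.1105],0,0.3],[[0,0,0.1105],0,0.3]]}}

```text
time: 6.62
tcp_pos: [0.428, 0.309, 0.0259]
orientation: [3.141, -0.0, 1.572]
contact_force: [-0.4, -0.2, -1.1]
finger_gap: 0.443
```

>>> {"name": "jog_arm", "arguments": {"deltas": [[[0,0,0.0004],0,0.3],[[0,0,0.0008],0,0.3],[[0,0,0.0008],0,0.3]]}}

```text
time: 6.87
tcp_pos: [0.4279, 0.3091, 0.0249]
orientation: [3.141, -0.0, 1.572]
contact_force: [0.3, 0.7, 2.0]
finger_gap: 0.442
```

>>> {"name": "jog_arm", "arguments": {"deltas": [[[0,0,0],0,0.5],[[0,0,0],0,0.6],[[0,0,0],0,0.62],[[0,0,0],0,0.62],[[0,0,0],0,0.62],[[0,0,0],0,0.62],[[0,0,-0.02],0,0.62],[[0,0,-0.06],0,0.7],[[0,0,-0.1],0,1],[[0,0,-0.12],0,1],[[0,0,-0.12],0,1]]}}

```text
time: 7.78
tcp_pos: [0.4294, 0.3099, 0.1491]
orientation: [3.135, -0.004, 1.572]
contact_force: [1.5, 0.5, 0.4]
finger_gap: 0.845
```

```bash
python3 - <<'E'
from h import *
p=bot.grab_frame('scene');cv2.imwrite('pics/s1.png',cv2.resize(p['image'][40:220,230:430,::-1],None,fx=3.2,fy=3.2))
E
python3 d.py .6383 .1467 .145
```

```text
[-0.1629  0.2096  0.0017] turn 0.05 t 7.83 [0.4286 0.3094 0.1467] [-0.61 -0.36 -1.26] 0.887
```

View pics/s1.png

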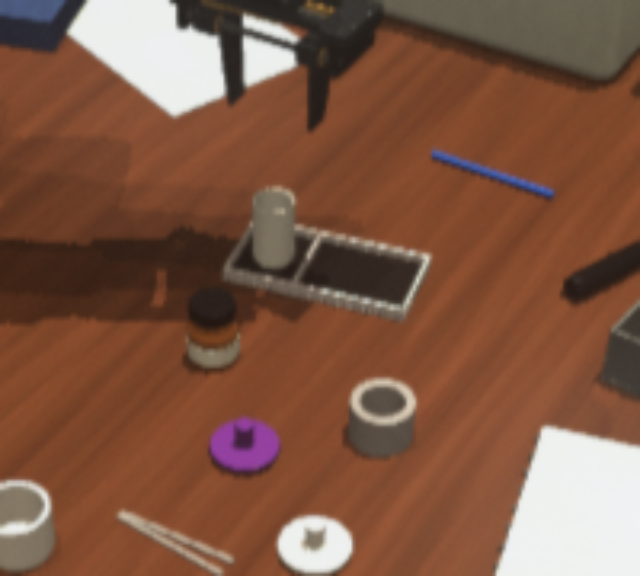

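The tall crucible stands upright in the narrow compartment at (272,230) in the crop. The collar is next.

>>> {"name": "jog_arm", "arguments": {"deltas": [[[-0.163,0.21,0],0,1],[[-0.163,0.21,0],0,1],[[-0.163,0.21,0],0,1],[[-0.163,0.21,0],0,1],[[-0.163,0.21,0],0,1],[[-0.163,0.21,0],0,1],[[-0.163,0.21,0],0,1],[[-0.163,0.21,0],0,1],[[-0.163,0.21,0],0,1],[[-0.163,0.21,0],0,1]]}}

```text
time: 8.67
tcp_pos: [0.6367, 0.1466, 0.1435]
orientation: [-3.139, 0.0, 1.572]
contact_force: [-0.4, 0.3, 0.5]
finger_gap: 0.999
```

```bash
python3 d.py .6383 .1467 .012
```

```text
[1.000e-04 1.600e-03 1.315e-01] turn 0.06 t 8.67 [0.6367 0.1466 0.1435] [-0.43  0.3   0.48] 0.999
```

>>> {"name": "jog_arm", "arguments": {"deltas": [[[0,0.0005,0.04],0,1],[[0,0.0005,0.08],0,1],[[0,0.0005,0.115],0,1],[[0,0.0005,0.13],0,0.8],[[0,0.0005,0.132],0,0.5],[[0,0.0005,0.132],0,0.5],[[0,0.0005,0.132],0,0.5],[[0,0.0005,0.132],0,0.5],[[0,0.0005,0.132],0,0.5],[[0,0.0005,0.132],0,0.5],[[0,0.0005,0.132],0,0.5],[[0,0.0005,0.132],0,0.5]], "newtons": 35}}

```text
time: 9.67
tcp_pos: [0.6392, 0.1464, 0.0143]
orientation: [3.139, -0.001, 1.571]
contact_force: [-1.7, 1.1, 7.8]
finger_gap: 0.597
```

>>> {"name": "jog_arm", "arguments": {"deltas": [[[0,0,0],0,0.5],[[0,0,0],0,0.5],[[0,0,0],0,0.5]]}}

```text
time: 9.92
tcp_pos: [0.6391, 0.1464, 0.0142]
orientation: [3.139, -0.001, 1.571]
contact_force: [-1.2, 0.8, 8.0]
finger_gap: 0.6
```

```bash
python3 d.py .517 .3268 .062
```

```text
[ 0.1805 -0.122  -0.0478] turn 0.04 t 9.92 [0.6391 0.1464 0.0142] [-1.21  0.76  7.99] 0.6
```

>>> {"name": "jog_arm", "arguments": {"deltas": [[[0,0,-0.003],0,0.5],[[0,0,-0.01],0,0.5],[[0,0,-0.02],0,0.5],[[0,0,-0.02],0,0.5],[[0,0,-0.02],0,0.5]]}}

```text
time: 10.33
tcp_pos: [0.6389, 0.1461, 0.0336]
orientation: [3.14, -0.0, 1.571]
contact_force: [0.2, -0.0, -2.7]
finger_gap: 0.605
```

```bash
python3 - <<'E'
from h import *
p=bot.grab_frame('scene');cv2.imwrite('pics/s2.png',cv2.resize(p['image'][70:220,270:430,::-1],None,fx=4,fy=4))
E
python3 d.py .517 .3268 .062
```

```text
[ 0.1808 -0.1214 -0.029 ] turn 0.04 t 10.38 [0.6385 0.146  0.033 ] [-0.19 -0.05 -3.88] 0.6
```

View pics/s2.png

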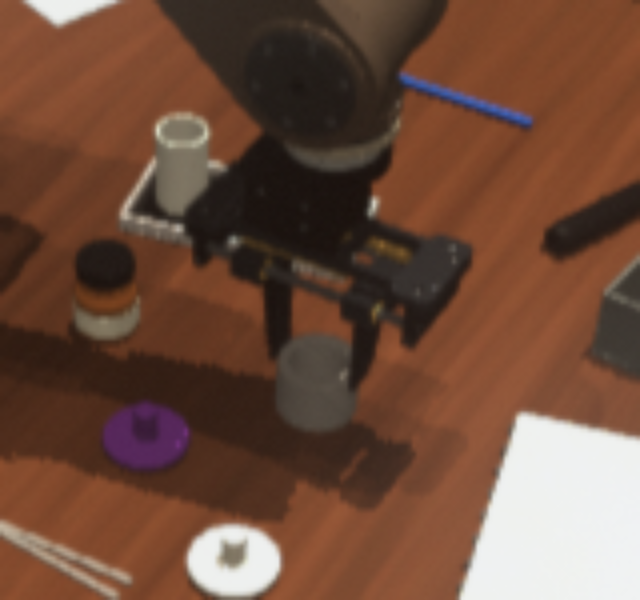

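>>> {"name": "jog_arm", "arguments": {"deltas": [[[0.0,0.0,-0.029],0,0.5],[[0.03,-0.02,-0.029],0,0.5],[[0.06,-0.04,-0.029],0,0.5],[[0.09,-0.06,-0.029],0,0.5],[[0.12,-0.08,-0.029],0,0.5],[[0.15,-0.1,-0.029],0,0.5],[[0.17,-0.115,-0.029],0,0.5],[[0.181,-0.121,-0.029],0,0.5],[[0.181,-0.121,-0.029],0,0.5],[[0.181,-0.121,-0.029],0,0.5]]}}

```text
time: 11.22
tcp_pos: [0.5175, 0.327, 0.0615]
orientation: [3.142, 0.0, 1.573]
contact_force: [0.1, -0.2, -3.7]
finger_gap: 0.6
```

```bash
python3 d.py .517 .3268 .018
```

```text
[-0.0002 -0.0005  0.0435] turn 0.11 t 11.22 [0.5175 0.327  0.0615] [ 0.14 -0.23 -3.68] 0.6
```

>>> {"name": "jog_arm", "arguments": {"deltas": [[[0,0,0.02],0,0.5],[[0,0,0.035],0,0.5],[[0,0,0.039],0,0.5],[[0,0,0.041],0,0.5],[[0,0,0.0425],0,0.5],[[0,0,0.0435],0,0.5],[[0,0,0.0442],0,0.5],[[0,0,0.0442],0,0.5]]}}

```text
time: 11.88
tcp_pos: [0.5179, 0.327, 0.0184]
orientation: [3.14, -0.001, 1.572]
contact_force: [0.9, -2.4, -0.0]
finger_gap: 0.597
```

>>> {"name": "jog_arm", "arguments": {"deltas": [[[0,0,0],0,0.65],[[0,0,0],0,0.7],[[0,0,0],0,0.75],[[0,0,0],0,0.75],[[0,0,0],0,0.75],[[0,0,-0.01],0,0.75],[[0,0,-0.04],0,0.75],[[0,0,-0.08],0,0.75],[[0,0,-0.12],0,0.8],[[0,0,-0.14],0,0.8],[[0,0,-0.14],0,0.8]]}}

```text
time: 12.8
tcp_pos: [0.519, 0.328, 0.1634]
orientation: [3.134, -0.004, 1.572]
contact_force: [0.3, -0.9, 0.6]
finger_gap: 0.799
```

```bash
python3 d.py .6431 -.1556 .15;python3 - <<'E'
from h import *
p=bot.grab_frame('scene');cv2.imwrite('pics/s3.png',cv2.resize(p['image'][40:220,230:430,::-1],None,fx=3.2,fy=3.2))
E
```

```text
[-0.4837  0.1236  0.0134] turn 0.05 t 12.8 [0.519  0.328  0.1634] [ 0.26 -0.92  0.63] 0.799
```

View pics/s3.png

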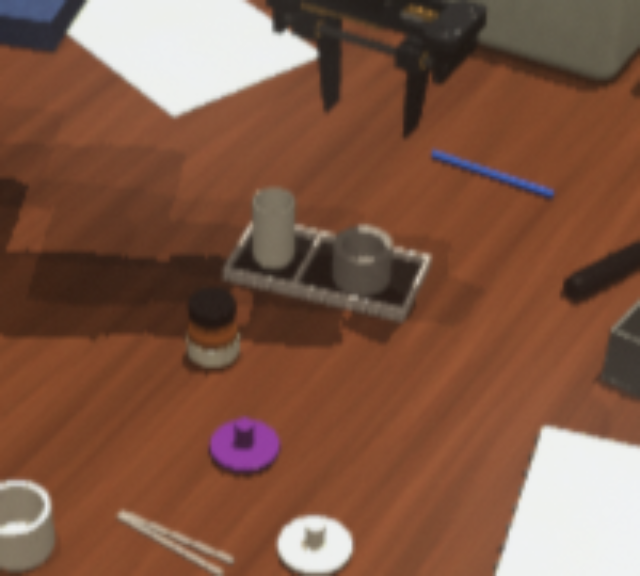

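The collar stands in the broad compartment at (362,265). The brass cylinder is next.

>>> {"name": "jog_arm", "arguments": {"deltas": [[[-0.484,0.124,0.01],0,0.75],[[-0.484,0.124,0.01],0,0.75],[[-0.484,0.124,0.01],0,0.75],[[-0.484,0.124,0.01],0,0.75],[[-0.484,0.124,0.01],0,0.75],[[-0.484,0.124,0.01],0,0.75],[[-0.484,0.124,0.01],0,0.75],[[-0.484,0.124,0.01],0,0.75],[[-0.484,0.124,0.01],0,0.75],[[-0.484,0.124,0.01],0,0.75],[[-0.484,0.124,0.01],0,0.75],[[-0.484,0.124,0.01],0,0.75]]}}

```text
time: 13.85
tcp_pos: [0.6412, -0.1589, 0.1462]
orientation: [-3.14, -0.001, 1.571]
contact_force: [1.5, 0.7, -0.2]
finger_gap: 0.749
```

>>> {"name": "jog_arm", "arguments": {"deltas": [[[-0.02,0,0],0,0.75],[[-0.02,0,0],0,0.75],[[-0.02,0,0],0,0.75]]}}

```text
time: 14.1
tcp_pos: [0.6409, -0.1776, 0.146]
orientation: [-3.139, -0.001, 1.569]
contact_force: [-0.8, 0.9, 0.1]
finger_gap: 0.752
```

```bash
python3 d.py .6431 -.1556 .018
```

```text
[0.022  0.0022 0.128 ] turn -0.08 t 14.1 [ 0.6409 -0.1776  0.146 ] [-0.75  0.85  0.1 ] 0.752
```

>>> {"name": "jog_arm", "arguments": {"deltas": [[[0.022,0.001,0.0],0,0.75],[[0.022,0.001,0.02],0,0.75],[[0.022,0.001,0.06],0,0.75],[[0.022,0.001,0.1],0,0.75],[[0.022,0.001,0.124],0,0.75],[[0.022,0.001,0.128],0,0.75],[[0.022,0.001,0.128],0,0.75],[[0.022,0.001,0.128],0,0.2],[[0.022,0.001,0.128],0,0.2],[[0.022,0.001,0.128],0,0.2],[[0.022,0.001,0.128],0,0.2],[[0.022,0.001,0.128],0,0.2]]}}

```text
time: 15.1
tcp_pos: [0.643, -0.155, 0.0205]
orientation: [3.14, 0.0, 1.571]
contact_force: [-0.7, -0.0, -0.4]
finger_gap: 0.456
```

>>> {"name": "jog_arm", "arguments": {"deltas": [[[0,0,0],0,0.2],[[0,0,0],0,0.2],[[0,0,0],0,0.2],[[0,0,0],0,0.2],[[0,0,0],0,0.2]]}}

```text
time: 15.52
tcp_pos: [0.6431, -0.155, 0.02]
orientation: [3.14, 0.0, 1.572]
contact_force: [1.5, 0.7, 5.0]
finger_gap: 0.349
```

```bash
python3 d.py .4363 -.3413 .1
```

```text
[-0.1861 -0.207  -0.08  ] turn 0.04 t 15.52 [ 0.6431 -0.155   0.02  ] [1.49 0.72 4.98] 0.349
```

>>> {"name": "jog_arm", "arguments": {"deltas": [[[0,0,-0.03],0,0.2],[[0,0,-0.065],0,0.2],[[-0.025,-0.028,-0.08],0,0.2],[[-0.05,-0.056,-0.08],0,0.2],[[-0.075,-0.083,-0.08],0,0.2],[[-0.1,-0.111,-0.08],0,0.2],[[-0.125,-0.139,-0.08],0,0.2],[[-0.15,-0.167,-0.08],0,0.2],[[-0.175,-0.195,-0.08],0,0.2],[[-0.186,-0.207,-0.08],0,0.2],[[-0.186,-0.207,-0.08],0,0.2],[[-0.186,-0.207,-0.08],0,0.2]]}}

```text
time: 16.52
tcp_pos: [0.4348, -0.3413, 0.0989]
orientation: [-3.141, -0.001, 1.569]
contact_force: [1.0, 0.0, -4.6]
finger_gap: 0.35
```

```bash
python3 d.py .4363 -.3413 .030
```

```text
[0.     0.0015 0.0689] turn -0.08 t 16.52 [ 0.4348 -0.3413  0.0989] [ 1.02  0.01 -4.64] 0.35
```

>>> {"name": "jog_arm", "arguments": {"deltas": [[[0,0.001,0.03],0,0.2],[[0,0.001,0.055],0,0.2],[[0,0.001,0.063],0,0.2],[[0,0.001,0.065],0,0.2],[[0,0.001,0.067],0,0.2],[[0,0.001,0.068],0,0.2],[[0,0.001,0.069],0,0.2],[[0,0.001,0.0695],0,0.2],[[0,0.001,0.0695],0,0.2]]}}

```text
time: 17.27
tcp_pos: [0.437, -0.3412, 0.0306]
orientation: [3.141, 0.001, 1.572]
contact_force: [0.4, 0.4, -4.3]
finger_gap: 0.348
```

Still hanging (-4.3 N), so I'll go a little lower.

>>> {"name": "jog_arm", "arguments": {"deltas": [[[0,0,0.0005],0,0.2],[[0,0,0.001],0,0.2],[[0,0,0.0015],0,0.2],[[0,0,0.0015],0,0.2]]}}

```text
time: 17.6
tcp_pos: [0.4372, -0.3416, 0.0298]
orientation: [3.14, 0.001, 1.572]
contact_force: [-2.2, 2.5, 11.0]
finger_gap: 0.351
```

>>> {"name": "jog_arm", "arguments": {"deltas": [[[0,0,-0.0008],0,0.2],[[0,0,-0.0008],0,0.42],[[0,0,-0.0008],0,0.5],[[0,0,-0.0008],0,0.55],[[0,0,-0.0008],0,0.55],[[0,0,-0.0008],0,0.55],[[0,0,-0.02],0,0.55],[[0,0,-0.06],0,0.6],[[0,0,-0.1],0,0.8],[[0,0,-0.12],0,1],[[0,0,-0.12],0,1]]}}

```text
time: 18.52
tcp_pos: [0.4382, -0.3424, 0.1529]
orientation: [3.136, 0.005, 1.572]
contact_force: [-0.3, 0.2, 0.5]
finger_gap: 0.753
```

```bash
python3 - <<'E'
from fit import *
p=bot.grab_frame('scene');cv2.imwrite('pics/s4.png',cv2.resize(p['image'][160:320,120:320,::-1],None,fx=3.2,fy=3.2))
p=bot.grab_frame('top');save(p,'t4.png')
E
python3 d.py .4487 -.1281 .15
```

```text
[ 0.213   0.012  -0.0012] turn 0.04 t 18.62 [ 0.4368 -0.3411  0.1488] [ 0.47  0.8  -0.1 ] 0.839
```

View pics/s4.png

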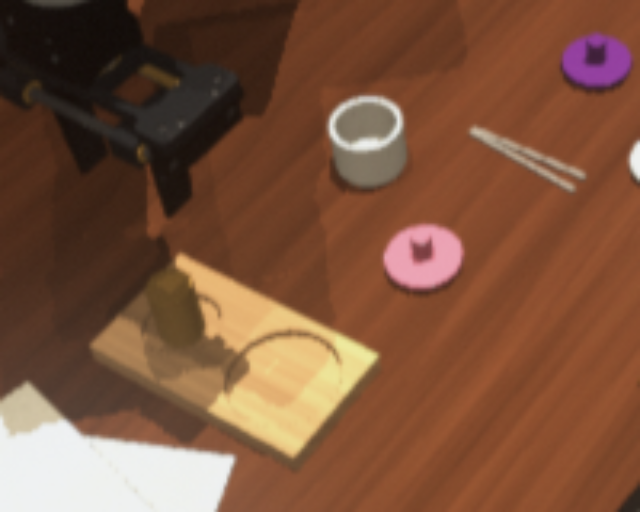

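Run:
```python
from h import *
p=bot.grab_frame('scene')
im=cv2.resize(p['image'][:,:,::-1],None,fx=5,fy=5,interpolation=cv2.INTER_CUBIC)
th=np.linspace(0,2*np.pi,40)
for z in (.01,.065):
    q=np.array([proj(p,(.4368+.017*np.cos(t),-.3413+.017*np.sin(t),z))[::-1] for t in th])
    cv2.polylines(im,[np.round((q+.5)*5).astype(int)],True,(0,0,255),1)
cv2.imwrite('pics/s4b.png',im[1150:1500,700:1200])
```

```text
(no output)
```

View pics/s4b.png

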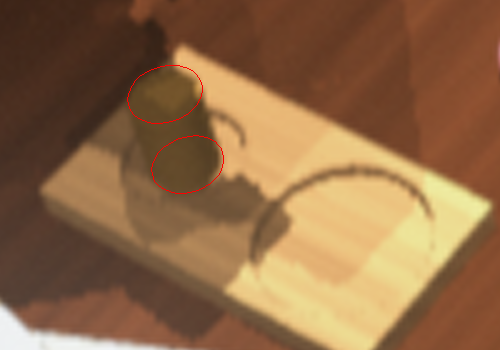

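The brass matches the upright model, with its foot at (187,163) and its top at (165,95). The squat crucible is next.

>>> {"name": "jog_arm", "arguments": {"deltas": [[[0.213,0.012,0],0,1],[[0.213,0.012,0],0,1],[[0.213,0.012,0],0,1],[[0.213,0.012,0],0,1],[[0.213,0.012,0],0,1],[[0.213,0.012,0],0,1],[[0.213,0.012,0],0,1],[[0.213,0.012,0],0,1],[[0.213,0.012,0],0,1]]}}

```text
time: 19.42
tcp_pos: [0.4486, -0.1291, 0.1478]
orientation: [-3.141, -0.0, 1.571]
contact_force: [0.3, -1.3, -0.9]
finger_gap: 1.003
```

```bash
python3 d.py .4487 -.1281 .015
```

```text
[1.000e-03 1.000e-04 1.328e-01] turn -0.0 t 19.42 [ 0.4486 -0.1291  0.1478] [ 0.32 -1.31 -0.86] 1.003
```

>>> {"name": "jog_arm", "arguments": {"deltas": [[[0.001,0,0.04],0,1],[[0.001,0,0.08],0,1],[[0.001,0,0.115],0,1],[[0.001,0,0.13],0,1],[[0.001,0,0.132],0,1],[[0.001,0,0.132],0,0.9],[[0.001,0,0.132],0,0.5],[[0.001,0,0.132],0,0.5],[[0.001,0,0.132],0,0.5],[[0.001,0,0.132],0,0.5],[[0.001,0,0.132],0,0.5],[[0.001,0,0.132],0,0.5]], "newtons": 18}}

```text
time: 20.42
tcp_pos: [0.449, -0.1272, 0.0171]
orientation: [3.14, 0.001, 1.572]
contact_force: [-1.1, -0.0, 7.3]
finger_gap: 0.631
```

>>> {"name": "jog_arm", "arguments": {"deltas": [[[0,0,0],0,0.5],[[0,0,0],0,0.5],[[0,0,0],0,0.5],[[0,0,0],0,0.5]]}}

```text
time: 20.75
tcp_pos: [0.4491, -0.1272, 0.0171]
orientation: [3.14, 0.0, 1.572]
contact_force: [-1.3, 0.1, 7.5]
finger_gap: 0.631
```

```bash
python3 d.py .5323 -.3388 .1
```

```text
[-0.2117  0.0831 -0.0829] turn 0.05 t 20.75 [ 0.4491 -0.1272  0.0171] [-1.26  0.07  7.54] 0.631
```

>>> {"name": "jog_arm", "arguments": {"deltas": [[[0,0,-0.02],0,0.5],[[0,0,-0.05],0,0.5],[[-0.02,0.008,-0.08],0,0.5],[[-0.05,0.02,-0.083],0,0.5],[[-0.08,0.031,-0.083],0,0.5],[[-0.11,0.043,-0.083],0,0.5],[[-0.14,0.055,-0.083],0,0.5],[[-0.17,0.067,-0.083],0,0.5],[[-0.2,0.079,-0.083],0,0.5],[[-0.212,0.083,-0.083],0,0.5],[[-0.212,0.083,-0.083],0,0.5],[[-0.212,0.083,-0.083],0,0.5]]}}

```text
time: 21.75
tcp_pos: [0.5313, -0.3388, 0.0989]
orientation: [-3.141, -0.001, 1.571]
contact_force: [-0.5, 0.1, -1.5]
finger_gap: 0.633
```

```bash
python3 d.py .5323 -.3388 .028
```

```text
[0.     0.001  0.0709] turn -0.0 t 21.75 [ 0.5313 -0.3388  0.0989] [-0.53  0.09 -1.48] 0.633
```

>>> {"name": "jog_arm", "arguments": {"deltas": [[[0,0.0005,0.03],0,0.5],[[0,0.0005,0.055],0,0.5],[[0,0.0005,0.065],0,0.5],[[0,0.0005,0.067],0,0.5],[[0,0.0005,0.069],0,0.5],[[0,0.0005,0.07],0,0.5],[[0,0.0005,0.071],0,0.5],[[0,0.0005,0.0715],0,0.5],[[0,0.0005,0.0715],0,0.5]]}}

```text
time: 22.5
tcp_pos: [0.5325, -0.3391, 0.0286]
orientation: [3.141, 0.001, 1.572]
contact_force: [0.0, -0.5, -1.8]
finger_gap: 0.631
```

>>> {"name": "jog_arm", "arguments": {"deltas": [[[0,0,0.0004],0,0.5],[[0,0,0.0008],0,0.5],[[0,0,0.0012],0,0.5],[[0,0,0.0012],0,0.5]]}}

```text
time: 22.83
tcp_pos: [0.5324, -0.3391, 0.0272]
orientation: [3.141, 0.0, 1.571]
contact_force: [-2.0, 0.5, 4.8]
finger_gap: 0.628
```

Contact. I'll release and rise.

>>> {"name": "jog_arm", "arguments": {"deltas": [[[0,0,-0.0004],0,0.66],[[0,0,-0.0004],0,0.7],[[0,0,-0.0004],0,0.75],[[0,0,-0.0004],0,0.75],[[0,0,-0.0004],0,0.75],[[0,0,-0.01],0,0.75],[[0,0,-0.04],0,0.75],[[0,0,-0.08],0,0.75],[[0,0,-0.12],0,0.6],[[0,0,-0.13],0,0.6],[[0,0,-0.13],0,0.6]]}}

```text
time: 23.75
tcp_pos: [0.5335, -0.3399, 0.1611]
orientation: [3.136, 0.004, 1.572]
contact_force: [-0.1, -0.3, 0.3]
finger_gap: 0.622
```

```bash
python3 d.py .6592 -.0042 .15;python3 - <<'E'
from h import *
p=bot.grab_frame('scene');cv2.imwrite('pics/s5.png',cv2.resize(p['image'][160:320,120:320,::-1],None,fx=3.2,fy=3.2))
E
```

```text
[0.3356 0.126  0.0111] turn 0.05 t 23.75 [ 0.5335 -0.3399  0.1611] [-0.14 -0.27  0.33] 0.622
```

View pics/s5.png

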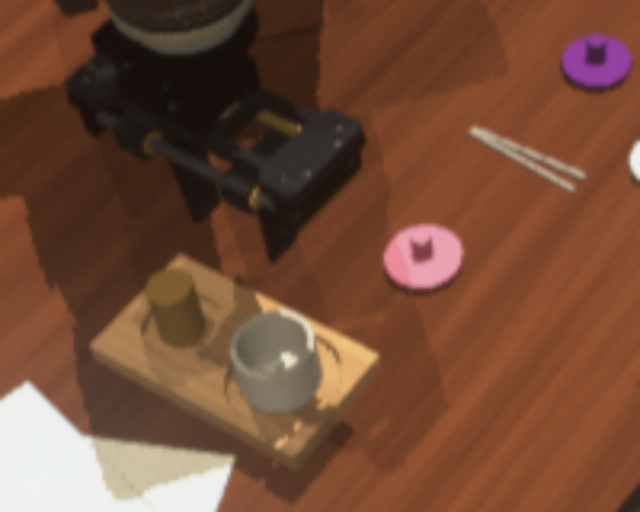

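The squat crucible stands in the large recess at (276,362). Now the white lid, the plain white one already confirmed in the enlarged crop; the pink, purple and turquoise lids are excluded.

>>> {"name": "jog_arm", "arguments": {"deltas": [[[0.336,0.126,0.03],0,0.6],[[0.336,0.126,0.03],0,0.6],[[0.336,0.126,0.03],0,0.6],[[0.336,0.126,0.03],0,0.6],[[0.336,0.126,0.03],0,0.6],[[0.336,0.126,0.03],0,0.6],[[0.336,0.126,0.03],0,0.6],[[0.336,0.126,0.03],0,0.6],[[0.336,0.126,0.03],0,0.6],[[0.336,0.126,0.03],0,0.6],[[0.336,0.126,0.03],0,0.6],[[0.336,0.126,0.03],0,0.6]]}}

```text
time: 24.8
tcp_pos: [0.6574, -0.0032, 0.1255]
orientation: [-3.139, -0.0, 1.572]
contact_force: [-0.7, -0.2, -0.2]
finger_gap: 0.599
```

```bash
python3 - <<'E'
from fit import *
p=bot.grab_frame('top');save(p,'t6.png')
hsv=cv2.cvtColor(p['image'],cv2.COLOR_RGB2HSV).astype(int)
white=((hsv[...,1]<90)&(hsv[...,2]>130)).astype(np.uint8)
rc=proj(p,(.5323,-.3388,.06));print(rc)
c=blob(p,white,rc,19); print('squat',*[np.round(v,4) for v in circ(p,c,.06)])
p=bot.grab_frame('wrist');save(p,'w6.png')
cv2.imwrite('pics/w6c.png',cv2.resize(p['image'][120:320,200:440,::-1],None,fx=3,fy=3,interpolation=cv2.INTER_CUBIC))
print('knob top pred',proj(p,(.6592,-.0042,.035),True),'disc',proj(p,(.6592,-.0042,.011),True))
E
python3 d.py .6592 -.0042 .015
```

```text
[254.2658614  498.51402947]
squat [ 0.5331 -0.3425] 0.0332
knob top pred [191.16495341 318.91865199] disc [185.26128705 318.77654689]
[-1.000e-04  1.600e-03  1.112e-01] turn -0.03 t 24.9 [ 0.6576 -0.0041  0.1262] [-0.58  0.48  0.08] 0.603
```

View pics/w6c.png

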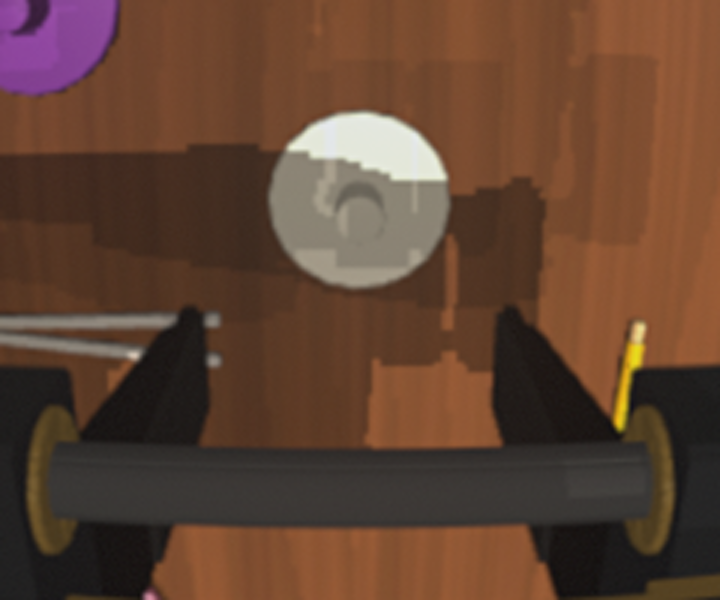

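View pics/t6.png

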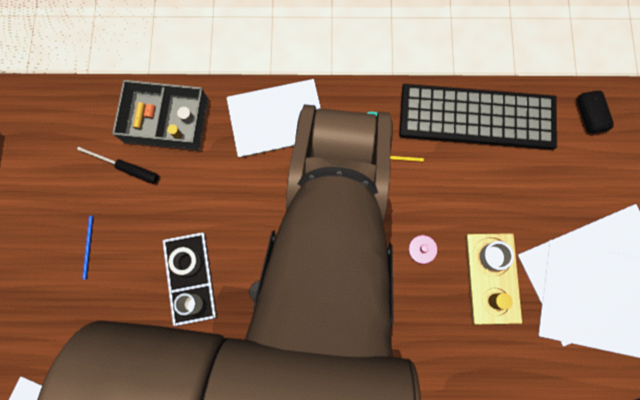

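>>> {"name": "jog_arm", "arguments": {"deltas": [[[-0.001,0.0015,0.04],0,0.6],[[-0.001,0.0015,0.08],0,0.6],[[-0.001,0.0015,0.1],0,0.6],[[-0.001,0.0015,0.108],0,0.6],[[-0.001,0.0015,0.11],0,0.6],[[-0.001,0.0015,0.11],0,0.6],[[-0.001,0.0015,0.11],0,0.5],[[-0.001,0.0015,0.11],0,0.3],[[-0.001,0.0015,0.11],0,0.05],[[-0.001,0.0015,0.11],0,0.05],[[-0.001,0.0015,0.11],0,0.05],[[-0.001,0.0015,0.11],0,0.05]], "newtons": 14}}

```text
time: 25.9
tcp_pos: [0.6597, -0.0039, 0.0171]
orientation: [3.141, -0.0, 1.572]
contact_force: [0.4, 0.3, -0.2]
finger_gap: 0.236
```

>>> {"name": "jog_arm", "arguments": {"deltas": [[[0,0,0],0,0.05],[[0,0,0],0,0.05],[[0,0,0],0,0.05],[[0,0,0],0,0.05],[[0,0,0],0,0.05],[[0,0,0],0,0.05],[[0,0,0],0,0.05]]}}

```text
time: 26.48
tcp_pos: [0.6596, -0.0039, 0.0168]
orientation: [3.142, -0.0, 1.571]
contact_force: [-0.3, -1.1, 0.2]
finger_gap: 0.048
```

```bash
python3 - <<'E'
from fit import *
p=np.load('top.npy',allow_pickle=True).item() # calibration same
q=cv2.imread('pics/t6.png'); im=cv2.resize(q,None,fx=6,fy=6,interpolation=cv2.INTER_CUBIC)
th=np.linspace(0,2*np.pi,60)
for x,y,r,z in ((.5324,-.3391,.03,.06),(.5324,-.3391,.025,.06),(.437,-.3415,.017,.065)):
    k=np.array([proj(p,(x+r*np.cos(t),y+r*np.sin(t),z))[::-1] for t in th]); cv2.polylines(im,[np.round((k+.5)*6-.5).astype(int)],True,(0,0,255),1)
cv2.imwrite('pics/t6b.png',im[1370:1970,2770:3160])
E
python3 d.py .5323 -.339 .13
```

```text
[-0.335  -0.1275 -0.1132] turn 0.04 t 26.48 [ 0.6596 -0.0039  0.0168] [-0.26 -1.12  0.2 ] 0.048
```

View pics/t6b.png

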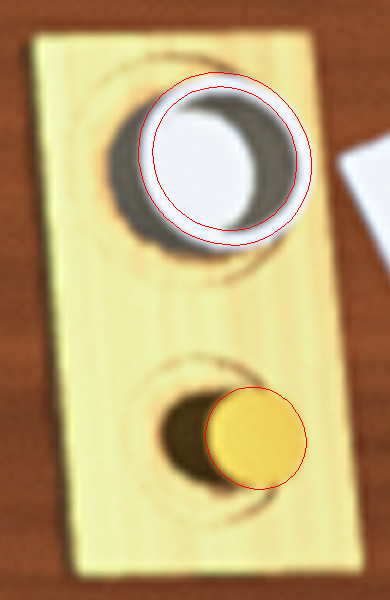

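The red model rings match the squat rim at (225,158) and the brass top at (255,437). However, the gripper shut to 0.048, so it missed the knob. I'll look.

Run:
```python
from h import *
p=bot.grab_frame('wrist');a=cv2.resize(p['image'][100:300,220:420,::-1],None,fx=2,fy=2,interpolation=cv2.INTER_CUBIC)
print(proj(p,(.6592,-.0042,.035),True))
p=bot.grab_frame('scene');b=cv2.resize(p['image'][150:250,270:370,::-1],None,fx=4,fy=4,interpolation=cv2.INTER_CUBIC)
cv2.imwrite('pics/m7.png',np.hstack([a,b]))
```

```text
[236.11088479 316.53597625]
```

View pics/m7.png

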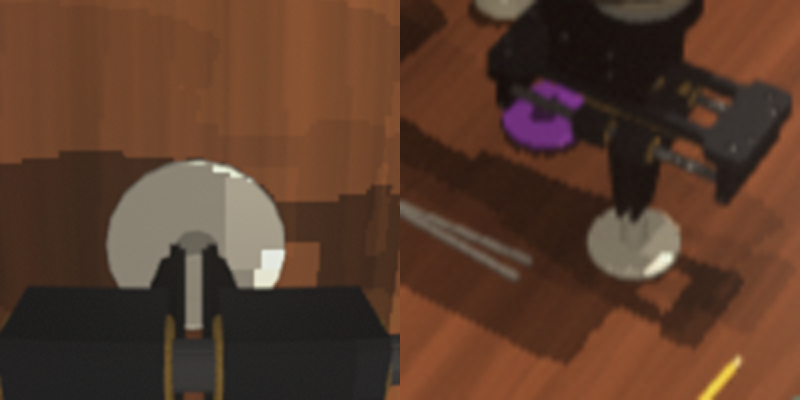

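Run:
```python
from fit import *
p=bot.grab_frame('wrist');im=cv2.resize(p['image'][:,:,::-1],None,fx=5,fy=5,interpolation=cv2.INTER_CUBIC)
th=np.linspace(0,2*np.pi,60)
for col,y in (((0,0,255),-.0042),((0,255,0),.0058)):
  for r,z in ((.031,.011),(.008,.035),(.008,.011)):
    k=np.array([proj(p,(.6592+r*np.cos(t),y+r*np.sin(t),z),True)[::-1] for t in th]); cv2.polylines(im,[np.round((k+.5)*5-.5).astype(int)],True,col,1)
cv2.imwrite('pics/m8.png',im[850:1350,1250:1950])
p=bot.grab_frame('scene')
print([np.round(hit(p,*m['pixel'],.0175),4) for m in bot.mark_of(p,'lid_center')])
im=cv2.resize(p['image'][:,:,::-1],None,fx=8,fy=8,interpolation=cv2.INTER_CUBIC)
for col,y in (((0,0,255),-.0042),((0,255,0),.0058)):
  for r,z in ((.031,.011),(.008,.035)):
    k=np.array([proj(p,(.6592+r*np.cos(t),y+r*np.sin(t),z))[::-1] for t in th]); cv2.polylines(im,[np.round((k+.5)*8-.5).astype(int)],True,col,1)
cv2.imwrite('pics/m9.png',im[1500:1840,2400:2900])
```

```text
[array([ 0.84  , -0.0836,  0.0175]), array([0.5456, 0.0721, 0.0175]), array([ 0.5512, -0.1852,  0.0175])]
```

View pics/m8.png

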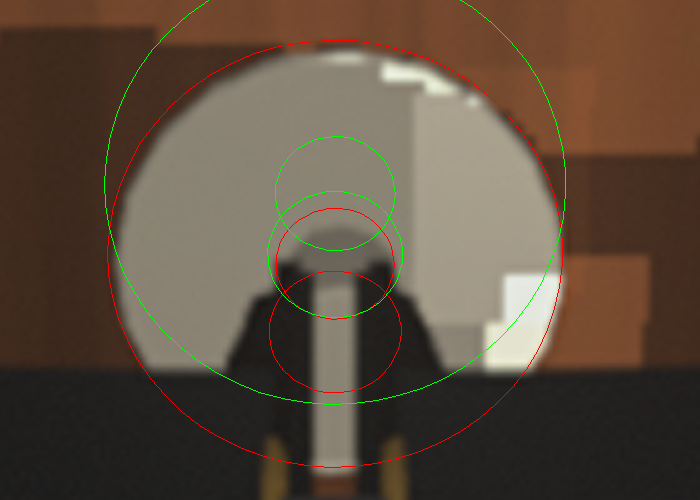

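View pics/m9.png

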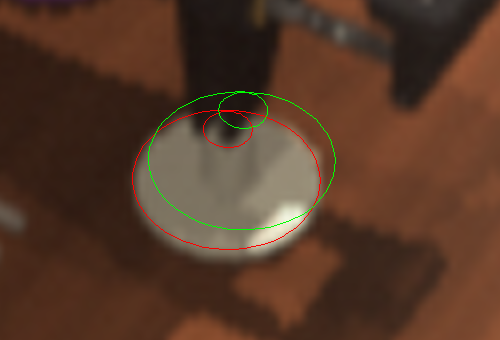

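>>> {"name": "jog_arm", "arguments": {"deltas": [[[0,0,0],0,0.3],[[0,0,0],0,0.5],[[0,0,0],0,0.6],[[0,0,0],0,0.6],[[0,0,0],0,0.6],[[0,0,0],0,0.6],[[0,0,0],0,0.6],[[0,0,0],0,0.6],[[0,0,0],0,0.6],[[0,0,0],0,0.6]]}}

```text
time: 27.57
tcp_pos: [0.6595, -0.0039, 0.0167]
orientation: [-3.142, -0.0, 1.572]
contact_force: [0.0, 0.3, 0.7]
finger_gap: 0.596
```

Run:
```python
from h import *
p=bot.grab_frame('wrist');a=cv2.resize(p['image'][150:300,220:420,::-1],None,fx=3,fy=3,interpolation=cv2.INTER_CUBIC)
q=bot.grab_frame('scene');b=cv2.resize(q['image'][170:245,280:380,::-1],None,fx=6,fy=6,interpolation=cv2.INTER_CUBIC)
s=bot.read_state();print(s['tcp_pos'],s['finger_gap'],proj(p,s['tcp_pos'],True),proj(q,s['tcp_pos']))
cv2.imwrite('pics/m10.png',a);cv2.imwrite('pics/m11.png',b)
```

```text
[ 0.6595707  -0.00391913  0.01679203] 0.6029829321178298 [225.02501367 317.08570617] [207.85693105 328.02554214]
```

View pics/m10.png

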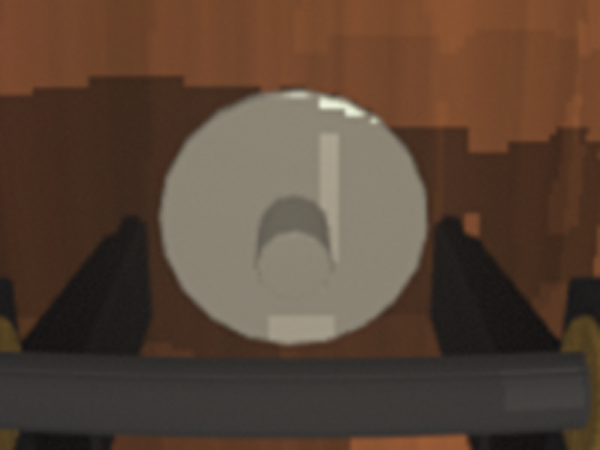

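View pics/m11.png

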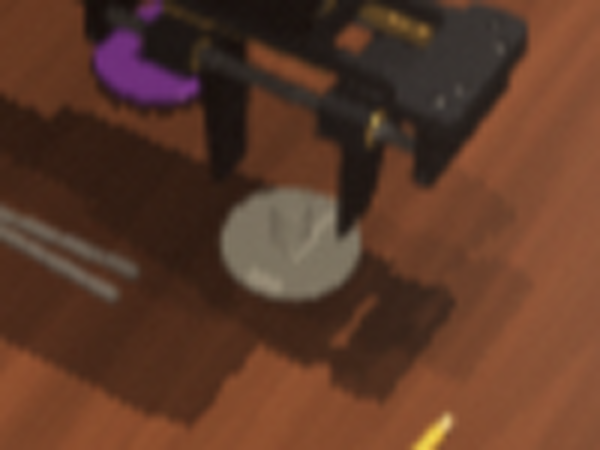

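The knob at crop (293,215–265) stands between the tips and the lid has not moved. The pads sat too high (grasp point 36 mm, knob top 35 mm), so I'll go lower.

>>> {"name": "jog_arm", "arguments": {"deltas": [[[0,0,0.002],0,0.6],[[0,0,0.004],0,0.6],[[0,0,0.0045],0,0.5],[[0,0,0.0045],0,0.4],[[0,0,0.0045],0,0.3],[[0,0,0.0045],0,0.2],[[0,0,0.0045],0,0.15],[[0,0,0.0045],0,0.1],[[0,0,0.0045],0,0.1],[[0,0,0.0045],0,0.1],[[0,0,0.0045],0,0.1],[[0,0,0.0045],0,0.1]]}}

```text
time: 28.67
tcp_pos: [0.6598, -0.0039, 0.0127]
orientation: [3.141, -0.0, 1.572]
contact_force: [-0.9, -0.4, 5.2]
finger_gap: 0.103
```

>>> {"name": "jog_arm", "arguments": {"deltas": [[[0,0,0],0,0.1],[[0,0,0],0,0.05],[[0,0,0],0,0.05],[[0,0,0],0,0.05]]}}

```text
time: 29.0
tcp_pos: [0.6599, -0.0039, 0.0128]
orientation: [3.141, 0.0, 1.572]
contact_force: [-1.2, -0.0, 7.0]
finger_gap: 0.056
```

Run:
```python
from h import *
p=bot.grab_frame('wrist');a=cv2.resize(p['image'][150:300,220:420,::-1],None,fx=3,fy=3,interpolation=cv2.INTER_CUBIC)
q=bot.grab_frame('scene');b=cv2.resize(q['image'][170:245,280:380,::-1],None,fx=6,fy=6,interpolation=cv2.INTER_CUBIC)
cv2.imwrite('pics/m12.png',np.vstack([cv2.resize(a,(400,300)),cv2.resize(b,(400,300))]))
print(bot.read_state()['finger_gap'])
```

```text
0.04812414778080064
```

View pics/m12.png

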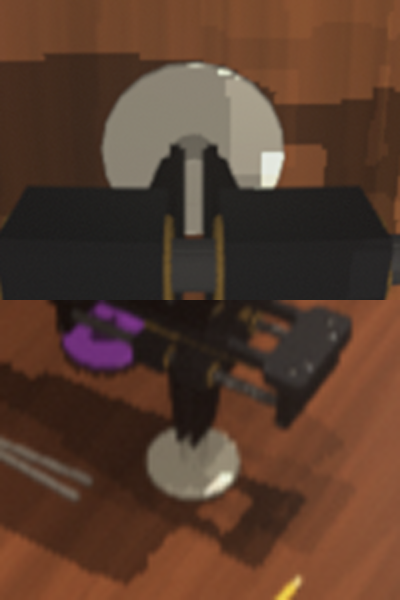

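>>> {"name": "jog_arm", "arguments": {"deltas": [[[0,0,-0.002],0,0.0],[[0,0,-0.004],0,0.0],[[0,0,-0.006],0,0.0],[[0,0,-0.008],0,0.0],[[0,0,-0.01],0,0.0],[[0,0,-0.01],0,0.0]]}}

```text
time: 29.6
tcp_pos: [0.6597, -0.0039, 0.0227]
orientation: [3.141, -0.0, 1.571]
contact_force: [-0.1, 0.7, -0.2]
finger_gap: 0.005
```

Run:
```python
from h import *
p=bot.grab_frame('wrist');a=cv2.resize(p['image'][150:300,220:420,::-1],None,fx=4,fy=4,interpolation=cv2.INTER_CUBIC)
cv2.imwrite('pics/m13.png',a)
q=bot.grab_frame('scene');b=cv2.resize(q['image'][170:245,280:380,::-1],None,fx=8,fy=8,interpolation=cv2.INTER_CUBIC)
cv2.imwrite('pics/m14.png',b)
s=bot.read_state();print(s['finger_gap'],s['contact_force'])
```

```text
0.003732544597622931 [0.23658729 0.42992955 0.11662151]
```

View pics/m13.png

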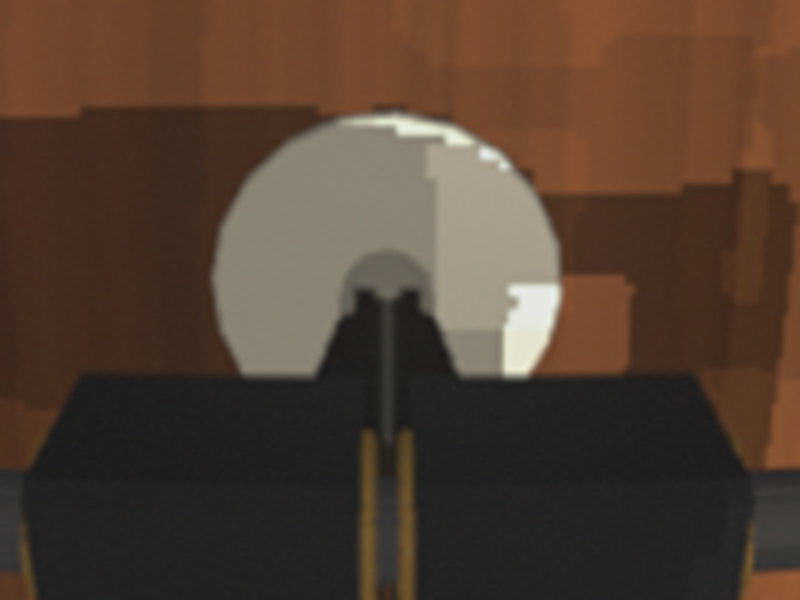

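View pics/m14.png

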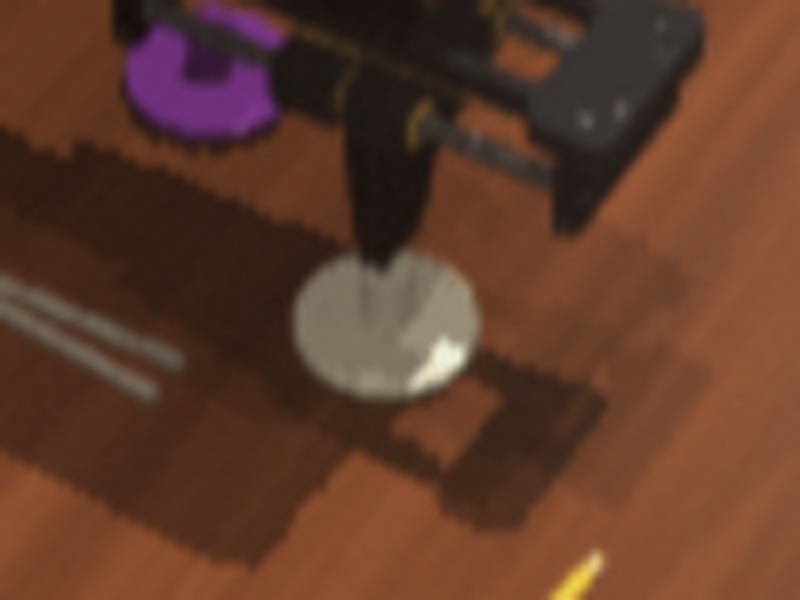

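Closed at z = 0.023, the fingers seem to overlap the knob in both views, yet the lid did not lift. I'll probe: open, lower, then close in small steps while watching force and gap.

>>> {"name": "jog_arm", "arguments": {"deltas": [[[0,0,0],0,0.4],[[0,0,0],0,0.4],[[0,0,0],0,0.4],[[0,0,0],0,0.4],[[0,0,0],0,0.4],[[0,0,0.004],0,0.4],[[0,0,0.008],0,0.4],[[0,0,0.01],0,0.4],[[0,0,0.01],0,0.4],[[0,0,0.01],0,0.4]]}}

```text
time: 30.53
tcp_pos: [0.6594, -0.0039, 0.0119]
orientation: [-3.141, -0.0, 1.571]
contact_force: [0.7, 0.4, -0.3]
finger_gap: 0.4
```

>>> {"name": "jog_arm", "arguments": {"deltas": [[[0,0,0],0,0.25],[[0,0,0],0,0.25],[[0,0,0],0,0.25],[[0,0,0],0,0.25]]}}

```text
time: 30.87
tcp_pos: [0.6596, -0.0039, 0.0124]
orientation: [3.141, -0.0, 1.572]
contact_force: [0.2, 0.1, -0.4]
finger_gap: 0.259
```

>>> {"name": "jog_arm", "arguments": {"deltas": [[[0,0,0],0,0.19],[[0,0,0],0,0.19],[[0,0,0],0,0.19]]}}

```text
time: 31.12
tcp_pos: [0.6596, -0.0039, 0.0123]
orientation: [3.141, -0.0, 1.572]
contact_force: [-0.5, 0.8, -0.3]
finger_gap: 0.195
```

>>> {"name": "jog_arm", "arguments": {"deltas": [[[0,0,0],0,0.14],[[0,0,0],0,0.14],[[0,0,0],0,0.14]]}}

```text
time: 31.37
tcp_pos: [0.6596, -0.0039, 0.0123]
orientation: [3.141, -0.0, 1.571]
contact_force: [0.3, 0.1, 0.6]
finger_gap: 0.141
```

Run:
```python
from h import *
p=bot.grab_frame('wrist');a=cv2.resize(p['image'][150:300,220:420,::-1],None,fx=4,fy=4,interpolation=cv2.INTER_CUBIC)
cv2.imwrite('pics/m15.png',a)
```

```text
(no output)
```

View pics/m15.png

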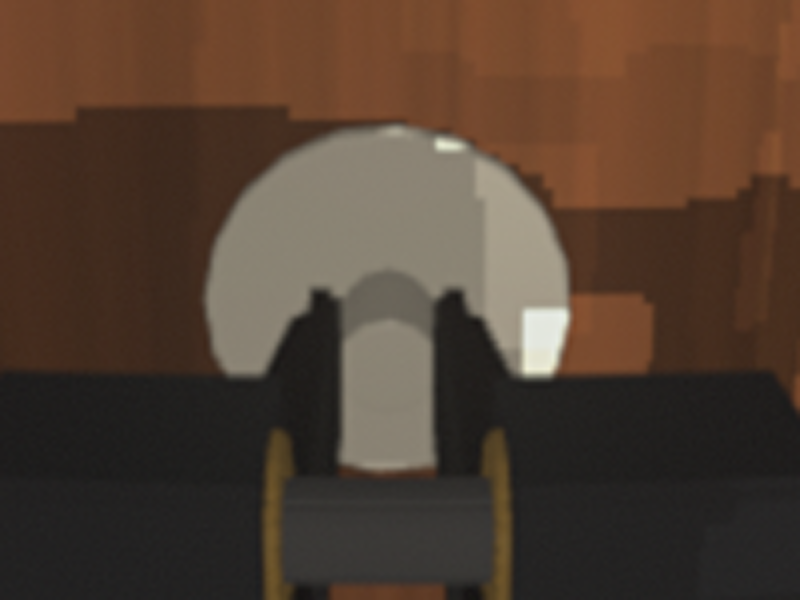

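Now at gap 0.14 the knob at (388,320) sits between the fingers with no force. It looks like the pads only catch the knob's very top and ride over it. I'll open slightly and feel downward for the disc.

>>> {"name": "jog_arm", "arguments": {"deltas": [[[0,0,0],0,0.3],[[0,0,0],0,0.3],[[0,0,0],0,0.3],[[0,0,0.0005],0,0.3],[[0,0,0.001],0,0.3],[[0,0,0.001],0,0.3]]}}

```text
time: 31.92
tcp_pos: [0.6595, -0.0039, 0.0112]
orientation: [-3.141, -0.0, 1.571]
contact_force: [0.2, 0.5, -0.9]
finger_gap: 0.301
```

>>> {"name": "jog_arm", "arguments": {"deltas": [[[0,0,0.0005],0,0.3],[[0,0,0.001],0,0.3],[[0,0,0.001],0,0.3]]}}

```text
time: 32.17
tcp_pos: [0.6595, -0.0039, 0.0102]
orientation: [-3.142, -0.0, 1.572]
contact_force: [-1.2, -0.4, -0.9]
finger_gap: 0.299
```

>>> {"name": "jog_arm", "arguments": {"deltas": [[[0,0,0.0005],0,0.3],[[0,0,0.001],0,0.3],[[0,0,0.001],0,0.3]]}}

```text
time: 32.42
tcp_pos: [0.6595, -0.0039, 0.0092]
orientation: [-3.141, -0.0, 1.572]
contact_force: [0.9, -0.8, 0.1]
finger_gap: 0.3
```

>>> {"name": "jog_arm", "arguments": {"deltas": [[[0,0,0.0005],0,0.3],[[0,0,0.001],0,0.3],[[0,0,0.001],0,0.3]]}}

```text
time: 32.67
tcp_pos: [0.6595, -0.0039, 0.0082]
orientation: [-3.142, -0.0, 1.571]
contact_force: [-0.4, -0.6, 0.1]
finger_gap: 0.3
```

Run:
```python
from h import *
p=bot.grab_frame('wrist');a=cv2.resize(p['image'][150:300,220:420,::-1],None,fx=4,fy=4,interpolation=cv2.INTER_CUBIC)
cv2.imwrite('pics/m16.png',a)
```

```text
(no output)
```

View pics/m16.png

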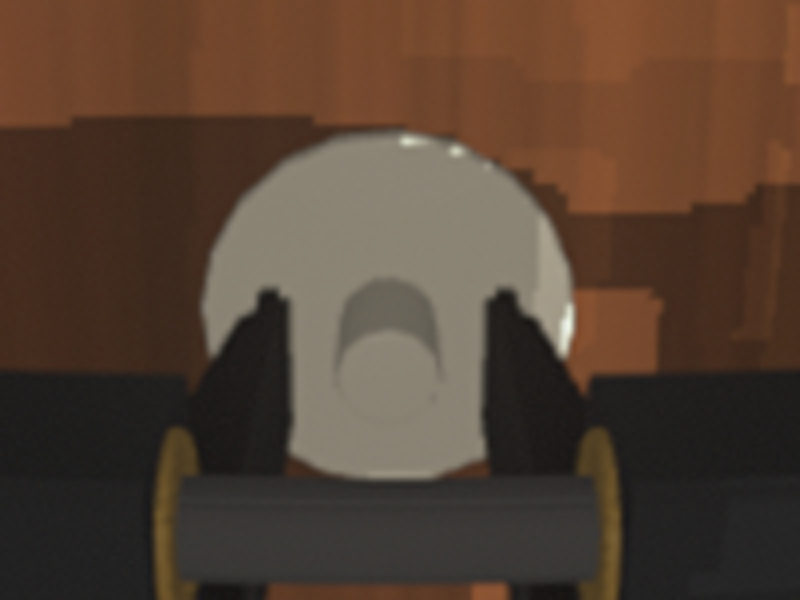

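>>> {"name": "jog_arm", "arguments": {"deltas": [[[0,0,0],0,0.2],[[0,0,0],0,0.15],[[0,0,0],0,0.1],[[0,0,0],0,0.1],[[0,0,0],0,0.1],[[0,0,0],0,0.1]]}}

```text
time: 33.22
tcp_pos: [0.6596, -0.0039, 0.0083]
orientation: [3.142, -0.0, 1.571]
contact_force: [-0.0, 0.2, 1.0]
finger_gap: 0.153
```

The gap holds at 0.153 against a command of 0.10, so the knob is gripped. Test lift.

>>> {"name": "jog_arm", "arguments": {"deltas": [[[0,0,0],0,0.05],[[0,0,-0.003],0,0.05],[[0,0,-0.006],0,0.05],[[0,0,-0.01],0,0.05],[[0,0,-0.015],0,0.05],[[0,0,-0.02],0,0.05],[[0,0,-0.02],0,0.05]]}}

```text
time: 33.8
tcp_pos: [0.6602, -0.004, 0.0297]
orientation: [3.14, 0.0, 1.572]
contact_force: [0.7, 0.3, -0.8]
finger_gap: 0.154
```

Run:
```python
from h import *
p=bot.grab_frame('wrist');a=cv2.resize(p['image'][150:300,220:420,::-1],None,fx=2.5,fy=2.5,interpolation=cv2.INTER_CUBIC)
q=bot.grab_frame('scene');b=cv2.resize(q['image'][170:245,280:380,::-1],None,fx=5,fy=5,interpolation=cv2.INTER_CUBIC)
cv2.imwrite('pics/m17.png',np.vstack([a,b][:]) if a.shape[1]==b.shape[1] else b)
s=bot.read_state();print(s['finger_gap'],s['contact_force'])
```

```text
0.1527684215886715 [ 0.50822115  0.87466823 -0.64803312]
```

View pics/m17.png

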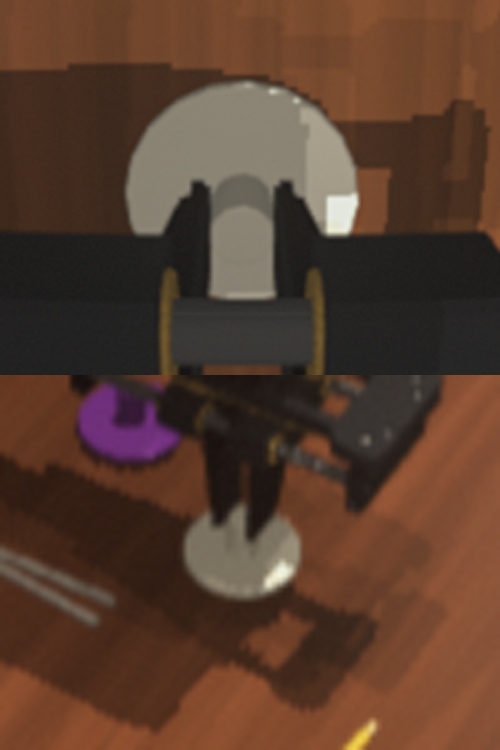

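The lid is lifted about 20 mm (disc at (243,552) in the lower view, weight -0.65 N). I'll carry it over at height.

>>> {"name": "jog_arm", "arguments": {"deltas": [[[0,0,-0.035],0,0.05],[[0,0,-0.07],0,0.05],[[-0.025,-0.01,-0.1],0,0.05],[[-0.055,-0.021,-0.1],0,0.05],[[-0.085,-0.033,-0.1],0,0.05],[[-0.12,-0.046,-0.1],0,0.05],[[-0.155,-0.059,-0.1],0,0.05],[[-0.19,-0.073,-0.1],0,0.05],[[-0.225,-0.086,-0.1],0,0.05],[[-0.26,-0.1,-0.1],0,0.05],[[-0.295,-0.113,-0.1],0,0.05],[[-0.32,-0.123,-0.1],0,0.05]]}}

```text
time: 34.9
tcp_pos: [0.5354, -0.3266, 0.1281]
orientation: [-3.141, 0.0, 1.57]
contact_force: [0.3, 0.1, 0.0]
finger_gap: 0.153
```

>>> {"name": "jog_arm", "arguments": {"deltas": [[[-0.008,-0.003,0],0,0.05],[[-0.015,-0.005,0],0,0.05],[[-0.015,-0.005,0],0,0.05],[[-0.015,-0.005,0],0,0.05]]}}

```text
time: 35.23
tcp_pos: [0.5321, -0.3382, 0.1281]
orientation: [-3.141, -0.0, 1.572]
contact_force: [0.3, 0.2, -0.2]
finger_gap: 0.157
```

```bash
python3 d.py .5324 -.3392 .083
python3 - <<'E'
from h import *
p=bot.grab_frame('wrist');a=cv2.resize(p['image'][120:320,200:440,::-1],None,fx=2.5,fy=2.5,interpolation=cv2.INTER_CUBIC)
cv2.imwrite('pics/w18.png',a)
E
```

```text
[-0.001   0.0003  0.0451] turn 0.07 t 35.23 [ 0.5321 -0.3382  0.1281] [ 0.27  0.17 -0.18] 0.157
```

View pics/w18.png

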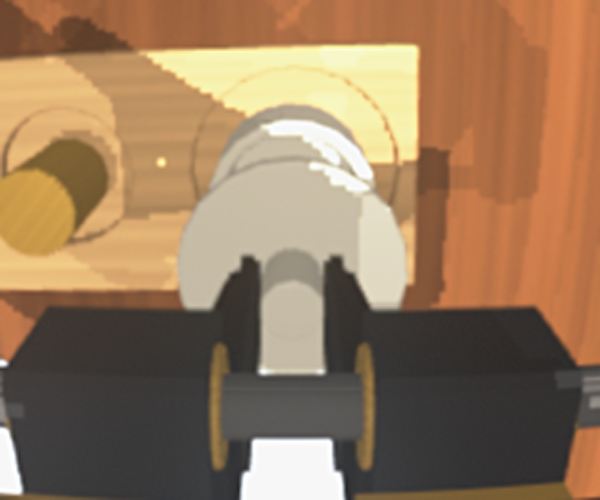

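The lid (column 292) is centred over the crucible rim (column 292). I'll lower to just above the rim and check.

>>> {"name": "jog_arm", "arguments": {"deltas": [[[-0.001,0,0.02],0,0.05],[[-0.001,0,0.04],0,0.05],[[-0.001,0,0.052],0,0.05],[[-0.001,0,0.056],0,0.05],[[-0.001,0,0.056],0,0.05],[[-0.001,0,0.056],0,0.05]]}}

```text
time: 35.78
tcp_pos: [0.5323, -0.3397, 0.0728]
orientation: [3.141, 0.0, 1.572]
contact_force: [0.4, -1.4, -0.0]
finger_gap: 0.156
```

```bash
python3 d.py .5324 -.3392 .0633
python3 - <<'E'
from h import *
p=bot.grab_frame('wrist');a=cv2.resize(p['image'][130:310,230:410,::-1],None,fx=3,fy=3,interpolation=cv2.INTER_CUBIC)
q=bot.grab_frame('scene');b=cv2.resize(q['image'][220:310,160:250,::-1],None,fx=6,fy=6,interpolation=cv2.INTER_CUBIC)
cv2.imwrite('pics/w19.png',cv2.resize(np.hstack([a,b]),(800,400)))
E
```

```text
[0.0005 0.0001 0.0095] turn 0.08 t 35.78 [ 0.5323 -0.3397  0.0728] [ 0.39 -1.44 -0.04] 0.156
```

View pics/w19.png

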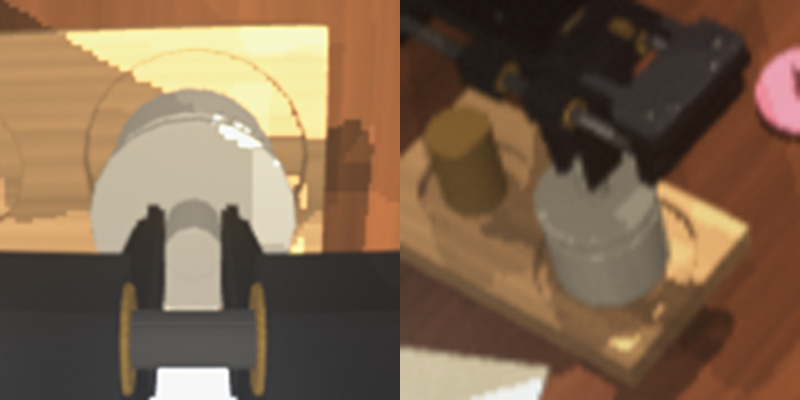

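Aligned over the rim: the lid edge and the crucible match at (600,235). Lowering slowly.

>>> {"name": "jog_arm", "arguments": {"deltas": [[[0,0,0.002],0,0.05],[[0,0,0.004],0,0.05],[[0,0,0.006],0,0.05],[[0,0,0.0075],0,0.05],[[0,0,0.0085],0,0.05],[[0,0,0.009],0,0.05],[[0,0,0.009],0,0.05]]}}

```text
time: 36.47
tcp_pos: [0.5318, -0.34, 0.0633]
orientation: [3.142, -0.0, 1.571]
contact_force: [-0.1, 0.3, 0.7]
finger_gap: 0.155
```

>>> {"name": "jog_arm", "arguments": {"deltas": [[[0,0,0.0004],0,0.05],[[0,0,0.0008],0,0.05],[[0,0,0.0008],0,0.05]]}}

```text
time: 36.72
tcp_pos: [0.5319, -0.3401, 0.0632]
orientation: [3.141, 0.0, 1.572]
contact_force: [-2.3, 1.5, 6.2]
finger_gap: 0.153
```

Contact at the expected height. I'll back off 0.5 mm, release and rise clear.

>>> {"name": "jog_arm", "arguments": {"deltas": [[[0,0,-0.0005],0,0.1],[[0,0,-0.0005],0,0.2],[[0,0,-0.0005],0,0.3],[[0,0,-0.0005],0,0.35],[[0,0,-0.0005],0,0.35],[[0,0,-0.0005],0,0.35],[[0,0,-0.01],0,0.35],[[0,0,-0.03],0,0.35],[[0,0,-0.07],0,0.35],[[0,0,-0.11],0,0.35],[[0,0,-0.14],0,0.35],[[0,0,-0.14],0,0.35]]}}

```text
time: 37.72
tcp_pos: [0.5336, -0.3413, 0.2099]
orientation: [3.134, 0.006, 1.572]
contact_force: [0.9, 1.1, 1.4]
finger_gap: 0.347
```

>>> {"name": "jog_arm", "arguments": {"deltas": [[[0.04,0,-0.04],0,0.35],[[0.08,0,-0.04],0,0.35],[[0.12,0,-0.04],0,0.35],[[0.16,0,-0.04],0,0.35],[[0.2,0,-0.04],0,0.35],[[0.24,0,-0.04],0,0.35],[[0.28,0,-0.04],0,0.35],[[0.28,0,-0.04],0,0.35],[[0.28,0,-0.04],0,0.35]]}}

```text
time: 38.47
tcp_pos: [0.5315, -0.058, 0.2429]
orientation: [3.141, 0.0, 1.575]
contact_force: [-0.5, -1.1, -0.5]
finger_gap: 0.352
```

Run:
```python
from h import *
import math
th=np.linspace(0,2*np.pi,60)
L=[(.532,-.3403,.031,.066),(.532,-.3403,.008,.09),(.4372,-.3415,.017,.065),(.428,.3087,.021,.074),(.518,.327,.029,.046)]
for n in ('top','scene'):
    p=bot.grab_frame(n); im=cv2.resize(p['image'][:,:,::-1],None,fx=4,fy=4,interpolation=cv2.INTER_CUBIC)
    raw=im.copy()
    for x,y,r,z in L:
        k=np.array([proj(p,(x+r*np.cos(t),y+r*np.sin(t),z))[::-1] for t in th]); cv2.polylines(im,[np.round((k+.5)*4-.5).astype(int)],True,(0,0,255),1)
    out=[]
    for X in ((.4827,.32,.03),(.486,-.34,.03)):
        r,c=proj(p,X); r=int(r*4);c=int(c*4)
        out.append(np.vstack([raw[max(r-150,0):r+150,c-200:c+200]if False else cv2.resize(raw[r-190:r+190,c-190:c+190],(300,300)),cv2.resize(im[r-190:r+190,c-190:c+190],(300,300))]))
    cv2.imwrite(f'pics/f_{n}.png',np.hstack(out))
p=bot.grab_frame('scene');save(p,'fs.png')
s=bot.read_state();print(s['time'],s['tcp_pos'])
```

```text
38.6167 [ 0.53167324 -0.06094609  0.24253297]
```

View pics/f_top.png

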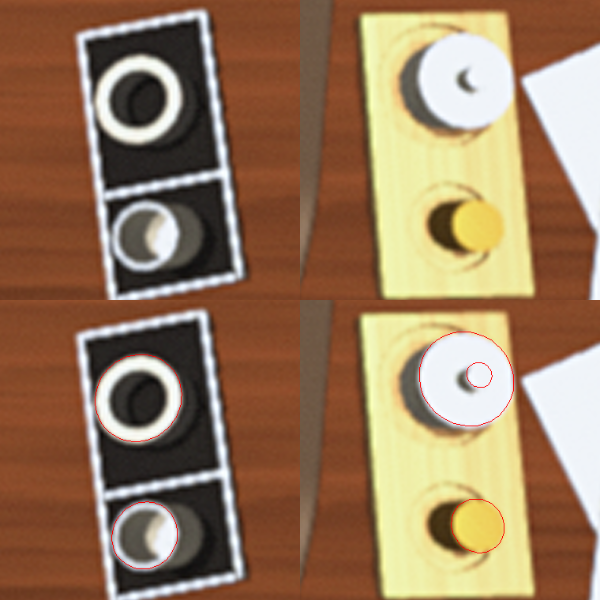

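View pics/f_scene.png

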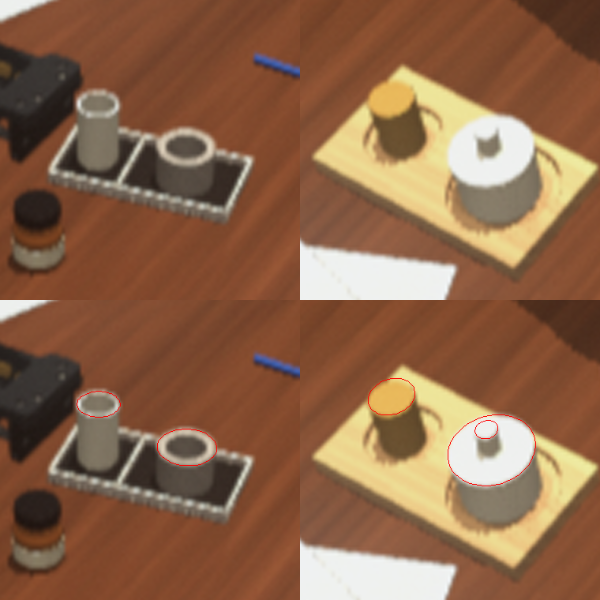

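View pics/fs.png

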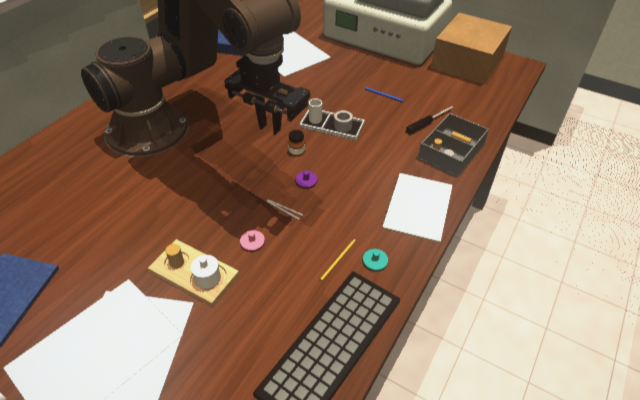

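The rings match in both views. The collar and tall crucible are upright in the tray. In the block, the brass is upright and the lid disc sits flat on the squat crucible. The jar, tweezers and the other lids have not moved. Handing in.

```bash
python3 -c "
from bench import bot
print(bot.job_done())"
```

```text
the job is handed in; nothing more can be done
None
```

Both kits are made up and handed in at about 39 s of the 125 s allowed. The order was: tall crucible, then collar (tray); brass, then squat crucible, then white lid (block).

**Final checks:** In the top and scene pictures the rims of the tall crucible, collar and brass and the lid's disc lie on the expected upright, seated outlines to about a pixel. The jar, tweezers and coloured lids look untouched, and the gripper was well clear.

**What did not go smoothly:**
- **Lid grasp:** the first two tries missed. The fingers shut past the knob because the pads were too high, and the lid did not move. The third try, with the tool about 4 mm lower, held.
- **Knob height:** the knob's top shows slightly lower than the 24 mm model, although the disc matches. I did not resolve this, but a shorter knob could explain the misses.
- **Contact forces:** setting-down contact was 2 N (tall crucible), about 5 N (squat crucible), 6 N (lid) and 11 N (brass). The collar's net reading was near 0 N.

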